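# Close the proof press on a printing block laid on its underlay

## Task

Get the proof press ready: lay the small wooden printing block flat in the middle of the pile of underlay sheets on the press bed, its long side running front to back, setting it down gently and not dropping it. Then take the platen by its handle bar and lower it gently, without letting it fall, until it rests on the block, and let go. The block must stay in its place, and the other loose things on the table must be left where they are.

Things in the scene. Friction and masses are not known exactly. Their poses are not given: they have to be found in the camera images.
- block: plain wooden printing block, 45 x 70 x 22 mm, about 50 g, lying flat on the pale stone board (top 29 mm above the table) at the left of the table; small pots and brushes up to 165 mm high stand on the board between it and the press. Origin at the centre of its underside; its y axis runs along the 70 mm length, x along the 45 mm width, z up.
- press: fixed hand proof press: a plywood bed 200 mm deep (x) by 155 mm wide (y) whose top is 24 mm above the table, with two dark steel cheeks, 61 mm high over the bed, at its rear that carry the hinge pin of the platen. Origin at table height under the middle of the bed; its x axis points from the front edge to the hinge, z up.
- bed_middle (a point): point on the top face of the bed (z = 24 mm) below the middle of the underlay pile. The pile of paper and card sheets is fixed, 118 mm (press x) by 98 mm (press y), squared with the press; its height above the bed differs from run to run, between 8 and 20 mm, and is not told: it must be felt or seen.
- hinge_pin (a point): middle of the platen's hinge pin, 68 mm above the table, 110 mm behind bed_middle; the pin lies along the press y axis.
- platen (a joint): opening angle of the platen, rad: 0 level, positive open, stops at -0.12 and 1.22. Starts at 0.98 to 1.10, leaning over the bed: a vertical gripper cannot reach the bed's middle, one leaning 20 to 35 degrees to the front can. The stiff hinge holds the platen above about 0.75; below that it falls unless held. It rests on the block at -0.05 to 0.09. Guiding it takes up to 6 N at the handle.
- platen_face (a point): point on the platen's felt underside, 8 mm below the level of the pin when level and 98 mm in front of it. The platen is a plywood board, 173 mm (spanning 12 to 185 mm from the pin) by 146 mm wide, 12 mm thick, with 3 mm of grey felt under it; with its fittings it weighs about 0.42 kg.
- handle_bar (a point): middle of the handle: a round wooden bar of 16 mm diameter, parallel to the hinge pin and 225 mm from it, free over 96 mm between two flat steel lugs, with a 32 mm gap between the bar and the platen's front edge. Pinched across, the bar can turn between the fingers while the platen swings.
- cube_offcut: bystander: thick wooden offcut 30 x 50 x 30 mm on the pale stone board, nearer to the robot than the block
- slip_stone: bystander: grey-brown wedge-shaped slip stone, 41 x 100 x 15 mm, lying right of the press, behind the stack of paper
- tea_mug: bystander: patterned mug, 86 x 116 mm with its handle, 101 mm high, to the right of the press

How it is judged:
By the outcome, as a careful person would: the job done as asked, in the order asked, and still so for the second after the job is handed in, with the robot touching nothing.
It also fails if it takes over 70 s, if anything falls off the work surface, if the arm or the gripper's body presses on something with over 40 N, if the wrist force passes 120 N, or if a joint passes its speed limit or range.

## Robot

A 6-joint arm with a two-finger parallel gripper is mounted at the origin on a cart in front of the work surface, level with it; the furniture and walls round the work are solid. World frame = base frame: x ahead of the robot, y to its left, z up, the work surface at z = 0. Lengths are in m, angles in degrees, forces in N, time in s.
With the tool pointing down it reaches from about 0.25 to 0.725 m from the base axis. Payload 9.7 kg.
Tool frame: the origin (TCP) lies at the very end of the fingers, on their centre line; the grasp point (between the pads) lies 19 mm behind it; z points along the fingers, y is the direction in which the jaws open and shut (so a half turn about z gives the same grasp; the last joint's range is limited). The gripper opens to 85 mm and grips with 20 to 120 N. Pads are 22 mm wide; open, the fingers measure 114 mm over their backs; the gripper's body (76 mm by 85 mm) begins 54 mm behind the grasp point. The pads swing forward as they close: fully open they stand 13 mm farther back than shut.
Start: joints at [69.442, 4.979, 10.078, 95.1, 0, 90], TCP at [0.193, 0.515, 0.231] pointing down, gripper open.
Joint ranges: [-179.16, 179.16], [-48.56, 103.87], [-65.8, 70.77], [-126.05, 130.52], [-82.76, 87.17], [-180, 180]. Speed limits (degrees/s): [127.2, 127.2, 147.25, 180, 180, 180].

## Interface

Orientations are given as [roll, pitch, yaw] about the fixed x, y, z axes, in that order (R = Rz(yaw) Ry(pitch) Rx(roll)).
In Python, from workcell import bot gives the robot as it stands. The module is installed in compiled form; this text tells all that it offers.
- The arm moves only by the tool step_arm, never from a script. Its arguments are lists of equal length, an entry for each row: "dr": the turn, a rotation vector about the tool's x, y, z in rad, a list of three; "xyz": the shift along the tool's x, y, z in units of 40 mm (1.0 is 40 mm), a list of three; "gripper": the opening, from 0 (shut) to 1 (fully open). In form: {"dr": [[wx, wy, wz], ...], "xyz": [[x, y, z], ...], "gripper": [gripper, ...]}. A call has exactly 8 rows; each row is the pose to reach, as a shift and turn from the pose commanded when the call began, along the tool's axes at that moment; what a row does not reach only later rows make up. A row lasts 1/10 s, in which the tool goes at most 50 mm and 8.59 degrees, less where a joint would pass 70% of its speed; a pose out of reach is approached as far as the arm can. A call with a gripper value outside its range is refused whole. The fingers move at their own pace and stop on an object; "squeeze" is the grip in N (left out, the last holds). Time passes only in rows, so rows that repeat a pose let the fingers close, or fill a call up. It gives the time, the measured TCP pose, the force and the opening at its end, in the units of the state.
- bot.get_obs(): the state, without advancing time (a new reading comes with each control period).
- bot.camera(name): name is "side" or "top" or "wrist"; returns a dict with "image" (420x560x3 uint8, red, green, blue), "camera_matrix" (3x3 intrinsics, pixels), "R" (3x3) and "t" (3): a world point X has camera coordinates R X + t. Camera axes: x right, y down, z forward; pixel columns grow to the right and rows downward; lengths in m; the calibration is good to about 2 mm. A picture is of the moment at which its call begins. There is no depth.
- bot.job_done(): hands the job in, once; it reports no verdict.
Trained networks look in a picture, given as the dict that the camera call returned (one of the last four; its "shot" number tells which), for a name from the list of things; names that differ only in an ending like _2 or _b are one class to them, and where a whole thing is asked for, a point or a joint stands for the part that bears it (a point fixed in the world has none). Each returns a list of dicts, best first, with "p" (0 to 1); they miss things now and then, are a little off and sometimes report something else, mostly with a low value. They report only what shows in the picture. A call takes as long as a camera call.
- bot.regions_of(picture, thing): "region" (420x560 bool, what is visible of it) and "box" ([centre column, centre row, width, height] in pixels, round what is visible of it).
The state is a dict: "time": time; "q": joint angles; "qd": joint speeds; "joint_efforts": joint torques, N m; "ee_pos": TCP position; "tcp_rot": TCP orientation; "wrist_force": force on the tool from outside, world axes, zero at the start; "torque": the same for the moment, N m; "opening": finger opening in m.
Only numpy, scipy, OpenCV 4.12 (cv2) and the standard library are available. Lean on these libraries where they do the work, as an engineer would, in place of code of your own. Each camera call takes 0.05 s, during which the arm holds its last target.

## Working session

There is one attempt and no reset: what is moved stays moved. The work goes in short steps, Python scripts to look and compute and a tool call to move; the robot and the scene stay as the last step left them, time stands still between calls to the robot, and variables do not carry over. Pictures are saved under pics/ and viewed, and the job is handed in when it is done.

Besides the shell and the picture viewer there is one more tool, called by a JSON object that holds its "name" and its "arguments", one argument or row to a line. step_arm: Moves the arm, as the interface text tells. Its arguments: {"type":"object","properties":{"dr":{"type":"array"},"xyz":{"type":"array"},"gripper":{"type":"array"},"squeeze":{"type":"number"}},"required":["dr","xyz","gripper"]}

```bash
mkdir -p pics; ls; python3 - <<'E'
from workcell import bot
import cv2
o=bot.get_obs();print(o)
for n in ["side","top","wrist"]:
    c=bot.camera(n);cv2.imwrite(f"pics/{n}0.png",c["image"][:,:,::-1]);print(n,c["camera_matrix"],c["R"],c["t"])
E
```

```text
pics
{'time': 0.0, 'q': array([ 6.94417893e+01,  5.01248288e+00,  1.00358817e+01,  9.51004498e+01,
       -3.05707670e-04,  9.00020100e+01]), 'qd': array([-0.01388887, -0.00607339,  0.06440619,  0.00431004, -0.0252676 ,
        0.04904575]), 'joint_efforts': array([-7.81910585e-04, -5.20398045e+01,  4.64794779e+01,  1.66427088e-02,
        5.73769921e-05,  2.73042235e-05]), 'ee_pos': array([0.19305952, 0.51476187, 0.23058259]), 'tcp_rot': array([-1.79922949e+02,  3.08410399e-04,  1.59439780e+02]), 'wrist_force': array([-0.14917494, -0.70277991, -0.06750028]), 'torque': array([ 0.02238663,  0.04022264, -0.02780375]), 'opening': 0.08546332161391045}
side [[393.31768398   0.         278.80043764]
 [  0.         393.31768398 210.21575217]
 [  0.           0.           1.        ]] [[-0.99475989  0.10179272  0.00953989]
 [ 0.07463903  0.78682003 -0.61265263]
 [-0.06986976 -0.60873022 -0.79029472]] [0.54678918 0.07263102 1.15268759]
top [[509.0619206    0.         287.28796649]
 [  0.         509.0619206  208.22384114]
 [  0.           0.           1.        ]] [[-1.92976743e-02 -9.99813727e-01 -3.32880036e-04]
 [-9.74709262e-01  1.88872649e-02 -2.22677179e-01]
 [ 2.22641987e-01 -3.97269042e-03 -9.74892180e-01]] [-0.06894654  0.53510571  1.3790717 ]
wrist [[332.3433315    0.         282.2411496 ]
 [  0.         332.3433315  210.36552777]
 [  0.           0.           1.        ]] [[ 0.35185086  0.93605451 -0.00170958]
 [ 0.88538938 -0.33221266  0.32514673]
 [ 0.30378712 -0.1159168  -0.94566203]] [-0.5501798  -0.0425095   0.38072502]
```

View pics/side0.png

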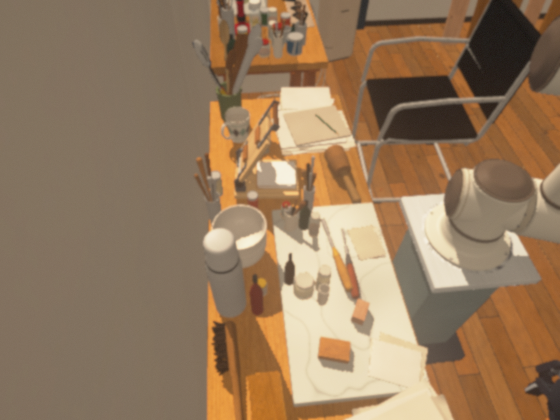

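View pics/top0.png

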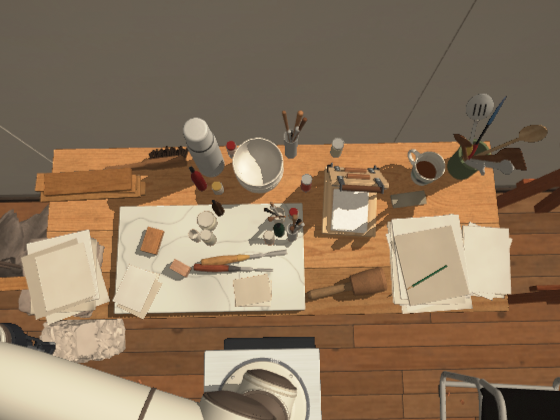

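View pics/wrist0.png

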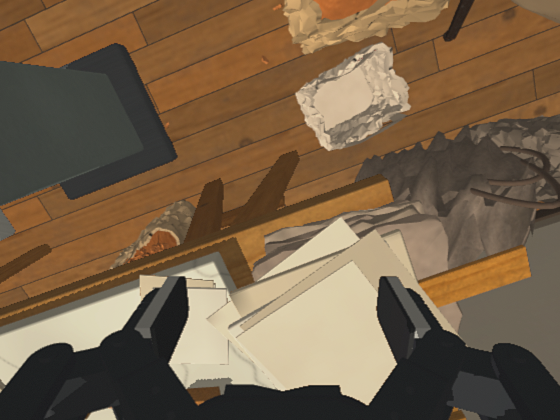

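```bash
cat > h.py <<'E'
import numpy as np,cv2
from workcell import bot
def ray(c,u,v):
    K,R,t=c["camera_matrix"],np.array(c["R"]),np.array(c["t"])
    d=R.T@np.linalg.solve(K,[u,v,1.]); o=-R.T@t
    return o,d/np.linalg.norm(d)
def atz(c,u,v,z):
    o,d=ray(c,u,v); return o+d*(z-o[2])/d[2]
def proj(c,X):
    X=np.atleast_2d(X); p=(np.array(c["R"])@X.T).T+c["t"]; q=(c["camera_matrix"]@p.T).T
    return q[:,:2]/q[:,2:]
def tri(c1,p1,c2,p2):
    o1,d1=ray(c1,*p1);o2,d2=ray(c2,*p2)
    A=np.stack([d1,-d2],1);s=np.linalg.lstsq(A,o2-o1,rcond=None)[0]
    a=o1+s[0]*d1;b=o2+s[1]*d2
    return (a+b)/2,np.linalg.norm(a-b)
def zoom(c,x0,y0,w,h,f,name):
    im=c["image"][y0:y0+h,x0:x0+w,::-1]
    cv2.imwrite("pics/"+name,cv2.resize(im,None,fx=f,fy=f,interpolation=cv2.INTER_CUBIC))
E
python3 - <<'E'
from h import *
import pickle
for n in ["top","side"]:
    c=bot.camera(n)
    pickle.dump(dict(c),open(f"{n}0.pkl","wb"))
    for th in ["block","cube_offcut","press","platen","platen_face","handle_bar","slip_stone","tea_mug"]:
        r=bot.regions_of(c,th)
        for k in r[:2]:
            m=k["region"].astype(np.uint8)
            cn=max(cv2.findContours(m,0,2)[0],key=cv2.contourArea)
            print(n,th,round(k["p"],2),np.round(k["box"]),m.sum(),cv2.minAreaRect(cn))
    if n=="top": zoom(c,300,120,160,150,5,"top_press.png"); zoom(c,110,190,200,125,4,"top_board.png")
    else: zoom(c,200,80,160,150,5,"side_press.png"); zoom(c,260,180,150,140,5,"side_board.png")
E
```

```text
top block 0.65 [153. 241.  23.  28.] 460 ((151.95001220703125, 240.65000915527344), (18.024978637695312, 26.563133239746094), 18.43494987487793)
top cube_offcut 0.53 [181. 270.  23.  18.] 225 ((179.80003356933594, 267.9000549316406), (20.124608993530273, 11.62755298614502), 26.56505012512207)
top press 0.77 [355. 200.  63.  69.] 2357 ((354.27728271484375, 199.89898681640625), (64.20643615722656, 71.69869232177734), 2.6025619506835938)
top platen 0.72 [360. 178.  64.  28.] 1296 ((357.8570861816406, 179.6197509765625), (61.349884033203125, 25.45990753173828), 5.042450904846191)
top platen_face 0.91 [359. 182.  61.  25.] 1253 ((357.8901672363281, 179.42230224609375), (60.872127532958984, 24.303211212158203), 3.2704882621765137)
top handle_bar 0.68 [358. 181.  60.  31.] 1246 ((357.9027404785156, 179.4451446533203), (60.87395477294922, 24.86893653869629), 2.862405300140381)
top slip_stone 0.76 [407. 199.  36.  17.] 445 ((408.24346923828125, 199.03346252441406), (13.408161163330078, 34.70601272583008), 82.56858825683594)
top slip_stone 0.69 [182. 270.  23.  20.] 203 ((180.23585510253906, 2
[... 298 characters left out ...]
4473)
side cube_offcut 0.61 [360. 313.  14.  30.] 324 ((359.60003662109375, 311.7000427246094), (13.597793579101562, 24.349536895751953), 18.434947967529297)
side press 0.94 [268. 149.  67.  95.] 2541 ((266.0, 149.0), (63.99999237060547, 97.99998474121094), -0.0)
side platen 0.89 [258. 142.  41.  80.] 1430 ((258.2247314453125, 141.1404571533203), (23.42595100402832, 86.91981506347656), 32.0053825378418)
side platen_face 0.77 [257. 140.  44.  80.] 1410 ((258.3077087402344, 140.53846740722656), (22.74271011352539, 86.53323364257812), 33.6900634765625)
side tea_mug 0.69 [236. 125.  31.  36.] 710 ((235.6154022216797, 123.92308044433594), (25.8873291015625, 33.73197555541992), 11.309932708740234)
```

```bash
ls pics
```

```text
side0.png
side_board.png
side_press.png
top0.png
top_board.png
top_press.png
wrist0.png
```

View pics/top_press.png

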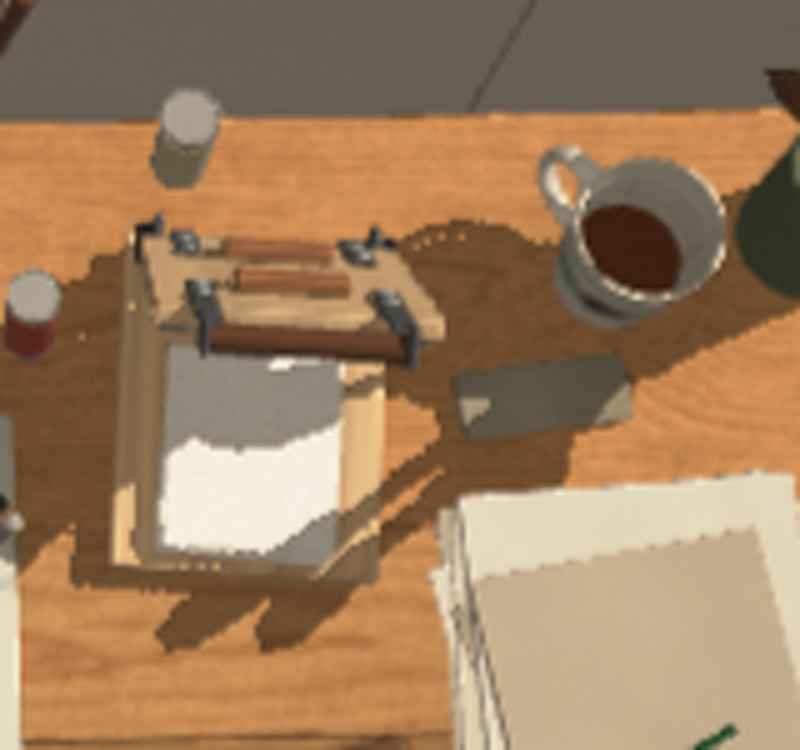

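View pics/side_press.png

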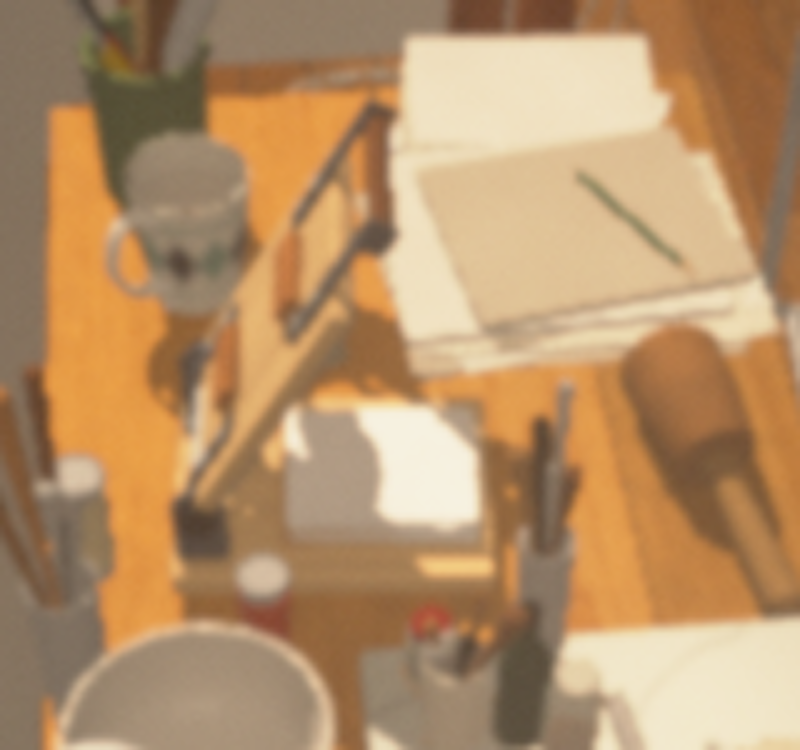

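View pics/top_board.png

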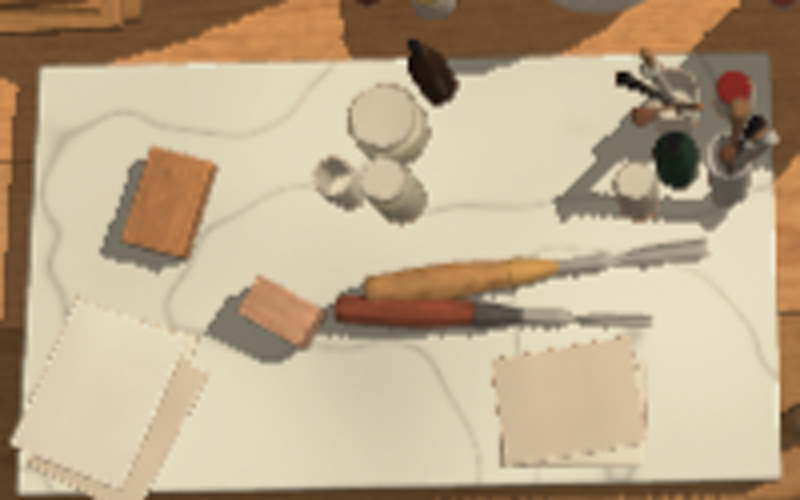

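View pics/side_board.png

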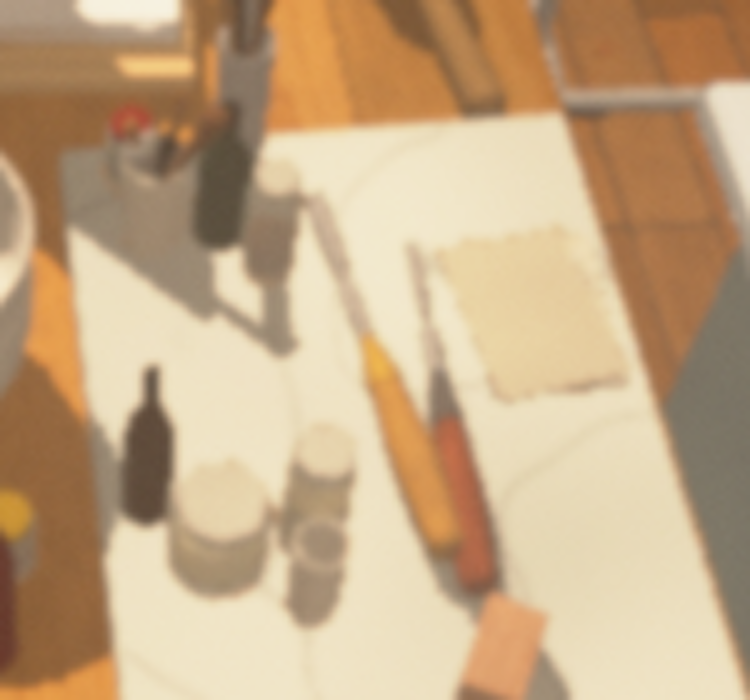

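```bash
python3 - <<'E'
from h import *
import pickle
T=pickle.load(open("top0.pkl","rb"));S=pickle.load(open("side0.pkl","rb"))
zt=lambda x,y:(300+x/5-.4,120+y/5-.4)
zs=lambda x,y:(200+x/5-.4,80+y/5-.4)
zb=lambda x,y:(110+x/4-.4,190+y/4-.4)
B=[atz(T,*zb(*p),0.051) for p in [(150,148),(215,165),(183,258),(122,240)]]
B=np.array(B);print("block",B.round(4),B.mean(0).round(4))
for i in range(4):
    d=B[(i+1)%4]-B[i];print(np.linalg.norm(d).round(4),np.degrees(np.arctan2(d[1],d[0])).round(1))
r=S; 
m=bot.regions_of
print("bed z24:")
for n,p in dict(FL=(110,567),FR=(380,578)).items(): print(n,atz(T,*zt(*p),.024).round(4))
for n,p in dict(FLside=(495,578),RLside=(175,575)).items(): print(n,atz(S,*zs(*p),.024).round(4))
for z in (.032,.038,.044):
  print("pile",z)
  for n,p in dict(FL=(156,551),FR=(340,567),RL=(168,345)).items(): print(n,atz(T,*zt(*p),z).round(4))
  for n,p in dict(FL=(482,540),RL=(290,540),FR=(476,404),).items(): print(" side",n,atz(S,*zs(*p),z).round(4))
print("bar L",tri(T,zt(208,340),S,zs(376,240)))
print("bar R",tri(T,zt(408,347),S,zs(376,112)))
E
```

```text
block [[0.4903 0.3174 0.051 ]
 [0.4772 0.2711 0.051 ]
 [0.4117 0.2911 0.051 ]
 [0.4252 0.3342 0.051 ]] [0.4511 0.3035 0.051 ]
0.0481 -105.8
0.0685 163.0
0.0452 72.6
0.0672 -14.5
bed z24:
FL [ 0.4672 -0.1764  0.024 ]
FR [ 0.4578 -0.3309  0.024 ]
FLside [ 0.4706 -0.1769  0.024 ]
RLside [ 0.6661 -0.1977  0.024 ]
pile 0.032
FL [ 0.4745 -0.2025  0.032 ]
FR [ 0.4632 -0.3071  0.032 ]
RL [ 0.5961 -0.2141  0.032 ]
 side FL [ 0.4759 -0.2015  0.032 ]
 side RL [ 0.5941 -0.2126  0.032 ]
 side FR [ 0.4646 -0.319   0.032 ]
pile 0.038
FL [ 0.4734 -0.2019  0.038 ]
FR [ 0.4622 -0.3061  0.038 ]
RL [ 0.5945 -0.2135  0.038 ]
 side FL [ 0.4768 -0.1963  0.038 ]
 side RL [ 0.5942 -0.2073  0.038 ]
 side FR [ 0.4656 -0.313   0.038 ]
pile 0.044
FL [ 0.4723 -0.2014  0.044 ]
FR [ 0.4611 -0.3051  0.044 ]
RL [ 0.5929 -0.2129  0.044 ]
 side FL [ 0.4777 -0.1911  0.044 ]
 side RL [ 0.5944 -0.2021  0.044 ]
 side FR [ 0.4666 -0.3071  0.044 ]
bar L (array([ 0.53857065, -0.2117964 ,  0.26513147]), np.float64(0.0054505152311678864))
bar R (array([ 0.52999879, -0.30695548,  0.27490605]), np.float64(0.004279507607165614))
```

```bash
cat > ov.py <<'E'
from h import *
def press_pts(x,y,yaw,h,ang,off=0.0):
    c,s=np.cos(yaw),np.sin(yaw)
    W=lambda P:np.array([[x+c*p[0]-s*p[1],y+s*p[0]+c*p[1],p[2]] for p in P])
    L={}
    rect=lambda x0,x1,w,z:[(x0,w,z),(x1,w,z),(x1,-w,z),(x0,-w,z)]
    L["bed"]=W(rect(-.1-off,.1-off,.0775,.024)) if off is not None else None
    L["pilebot"]=W(rect(-.059,.059,.049,.024));L["piletop"]=W(rect(-.059,.059,.049,.024+h))
    def P(r,w,d):  # r from pin, d above face-level
        return (.11-r*np.cos(ang)-d*np.sin(ang)*-1*-1*(-1)*-1 if 0 else .11-r*np.cos(ang)+d*np.sin(ang), w, .068+r*np.sin(ang)+d*np.cos(ang))
    for nm,d in (("under",-.008),("top",.007)):
        L[nm]=W([P(.012,.073,d),P(.185,.073,d),P(.185,-.073,d),P(.012,-.073,d)])
    L["bar"]=W([P(.225,.048,0),P(.225,-.048,0)])
    return L
def draw(c,L,x0,y0,w,h,f,name):
    im=cv2.resize(c["image"][y0:y0+h,x0:x0+w,::-1],None,fx=f,fy=f,interpolation=cv2.INTER_CUBIC)
    cols=[(0,0,255),(255,0,0),(0,255,0),(255,0,255),(255,255,0),(0,255,255)]
    for i,(k,P) in enumerate(L.items()):
        q=(proj(c,P)-[x0,y0]+.5)*f
        cv2.polylines(im,[np.round(q).astype(int)],True,cols[i%6],1)
    cv2.imwrite("pics/"+name,im)
E
python3 - <<'E'
from ov import *
import pickle
T=pickle.load(open("top0.pkl","rb"));S=pickle.load(open("side0.pkl","rb"))
L=press_pts(.5285,-.2562,np.radians(-5.5),.012,1.08)
draw(T,L,310,140,90,105,5,"ovt1.png");draw(S,L,220,90,100,120,5,"ovs1.png")
a=cv2.imread("pics/ovt1.png");b=cv2.imread("pics/ovs1.png")
h=max(a.shape[0],b.shape[0]);z=np.zeros((h,a.shape[1]+b.shape[1],3),np.uint8);z[:a.shape[0],:a.shape[1]]=a;z[:b.shape[0],a.shape[1]:]=b
cv2.imwrite("pics/ov1.png",z[:600,:])
E
```

```text
(no output)
```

View pics/ovt1.png

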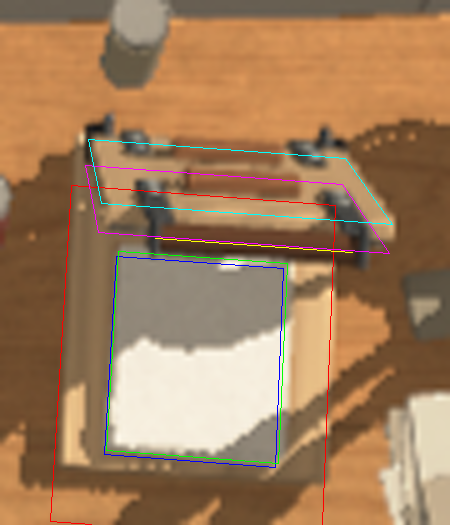

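View pics/ovs1.png

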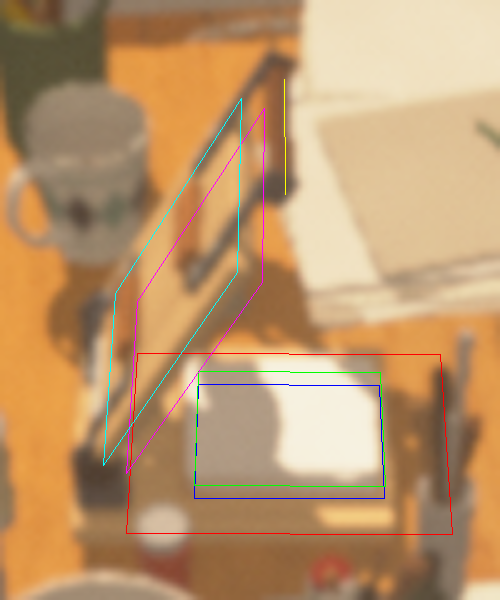

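```bash
python3 - <<'E'
from ov import *
import pickle
T=pickle.load(open("top0.pkl","rb"));S=pickle.load(open("side0.pkl","rb"))
zoom(S,240,150,70,50,11,"sz.png")
L=press_pts(.5285,-.2562,np.radians(-5.5),.012,1.08,-.025)
for k in("under","top","bar"):L.pop(k)
draw(S,L,240,150,70,50,11,"szo.png")
L=press_pts(.5285,-.2562,np.radians(-5.5),.018,1.08,-.025)
draw(T,L,310,140,90,105,5,"ovt2.png")
E
```

```text
(no output)
```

View pics/sz.png

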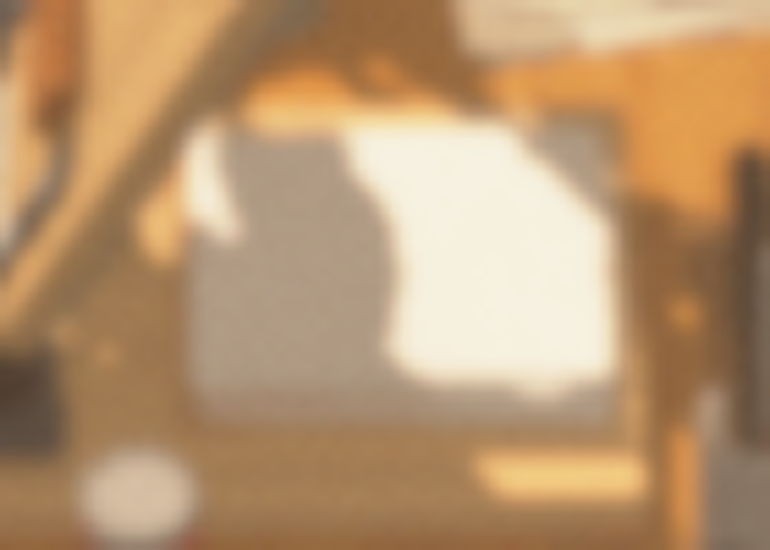

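View pics/szo.png

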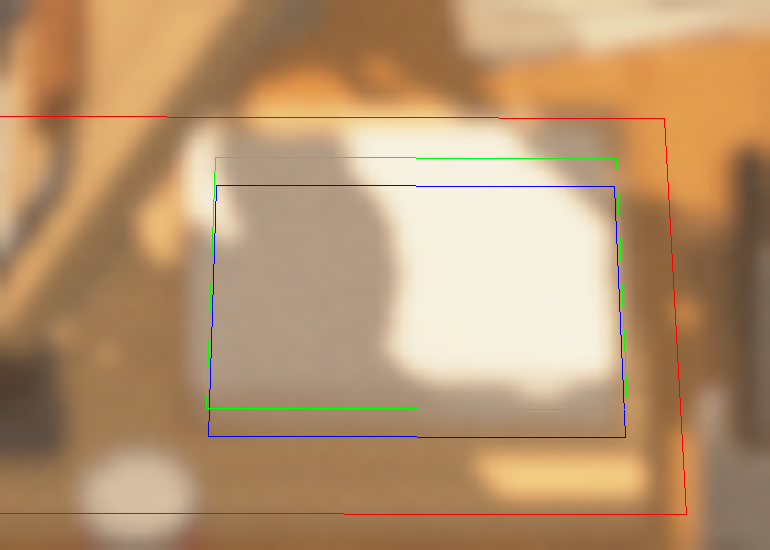

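View pics/ovt2.png

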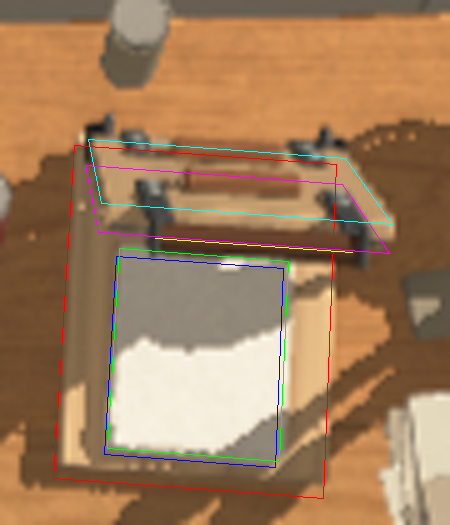

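```bash
python3 - <<'E'
from ov import *
import pickle
from scipy.optimize import least_squares
T=pickle.load(open("top0.pkl","rb"));S=pickle.load(open("side0.pkl","rb"))
st=lambda x,y:np.array((240+x/11-.5,150+y/11-.5)); tt=lambda x,y:np.array((310+x/5-.5,140+y/5-.5))
# rect idx: 0 FL,1 RL,2 RR,3 FR
obs=[(S,"piletop",3,st(612,125)),(S,"piletop",2,st(192,125)),(S,"piletop",1,st(192,388)),(S,"piletop",0,st(616,385)),(S,"pilebot",0,st(622,425)),(S,"pilebot",1,st(200,425)),
(T,"piletop",0,tt(107,450)),(T,"piletop",3,tt(278,462)),(T,"piletop",2,tt(288,262)),(T,"bed",0,tt(62,465)),(T,"bed",3,tt(322,477)),
(T,"bar",0,np.array((341.2,187.6))),(T,"bar",1,np.array((381.2,189))),(S,"bar",0,np.array((274.8,127.6))),(S,"bar",1,np.array((274.8,102)))]
def f(p):
    L=press_pts(p[0],p[1],p[2],p[3],p[4],p[5]);r=[]
    for c,k,i,o in obs: r.append(proj(c,L[k][i])[0]-o)
    return np.concatenate(r)
r=least_squares(f,[.53,-.257,-.09,.015,1.08,-.025],loss="soft_l1")
print(r.x.round(4),np.degrees(r.x[2]));print(f(r.x).reshape(-1,2).round(1))
E
```

```text
[ 0.5296 -0.2585 -0.0922  0.0194  1.0878 -0.0338] -5.282648353278183
[[-0.   0.8]
 [ 1.6  0.8]
 [ 0.9 -0.3]
 [ 0.7 -0. ]
 [-0.1  0.5]
 [ 0.3  0.5]
 [ 0.8 -0.7]
 [ 1.2 -0.7]
 [ 0.8 -0.9]
 [-0.8 -0.7]
 [ 1.2  0.7]
 [ 0.2 -1.7]
 [-0.4 -0.3]
 [ 0.6 -0.1]
 [ 0.5  2.6]]
```

```bash
python3 - <<'E'
from h import *
import pickle
T=pickle.load(open("top0.pkl","rb"));S=pickle.load(open("side0.pkl","rb"))
zb=lambda x,y:(110+x/4-.5,190+y/4-.5)
B=np.array([atz(T,*zb(*p),0.059) for p in [(258,277),(322,308),(303,347),(240,315)]]);print(B.round(3),B.mean(0))
# block side check: top at .051
zoom(S,305,325,60,50,12,"sb.png")
P=lambda cx,cy,yw:[np.array([cx,cy,z])+a*.0225*np.array([-np.sin(yw),np.cos(yw),0])+b*.035*np.array([np.cos(yw),np.sin(yw),0]) for z in(.051,) for a,b in((1,1),(1,-1),(-1,-1),(-1,1))]
from ov import draw
L={"a":np.array(P(.4511,.3035,np.radians(-15.5)))}
draw(S,L,305,325,60,50,12,"sb.png");draw(T,L,130,215,50,50,12,"tb.png")
c=np.hstack([cv2.imread("pics/sb.png")[:, :], cv2.imread("pics/tb.png")]);cv2.imwrite("pics/b.png",cv2.resize(c,(792,int(600*792/c.shape[1]))))
E
```

```text
[[0.397 0.237 0.059]
 [0.374 0.192 0.059]
 [0.348 0.205 0.059]
 [0.371 0.249 0.059]] [0.37233474 0.22058768 0.059     ]
```

View pics/b.png

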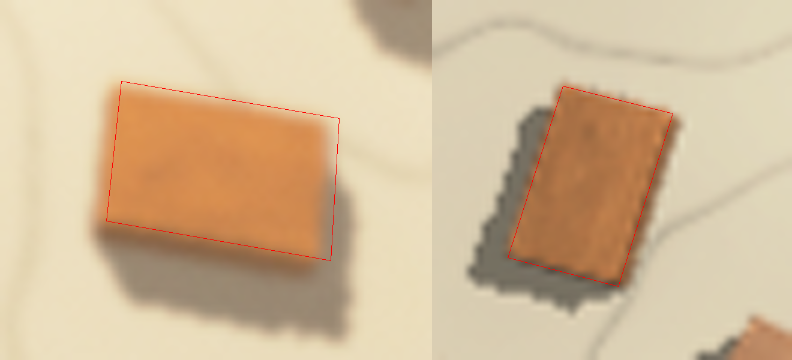

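```bash
cat >> h.py <<'E'
from scipy.spatial.transform import Rotation as Ro
def toolR(fyaw,lean):
    """fyaw: heading (deg) of forward dir, lean deg"""
    a,l=np.radians(fyaw),np.radians(lean)
    z=np.array([np.sin(l)*np.cos(a),np.sin(l)*np.sin(a),-np.cos(l)]);y=np.array([-np.sin(a),np.cos(a),0])
    return np.stack([np.cross(y,z),y,z],1)
def rel(p0,R0,p1,R1):
    return (R0.T@(np.array(p1)-p0))/.04, Ro.from_matrix(R0.T@R1).as_rotvec()
def cur():
    o=bot.get_obs();return np.array(o["ee_pos"]),Ro.from_euler("xyz",o["tcp_rot"],degrees=True).as_matrix()
E
python3 - <<'E'
from h import *
p,R=cur();print(R.round(3))
R1=toolR(-15.5,28);tg=np.array([.4568,.3032,.036]);
x,d=rel(p,R,tg-.11*R1[:,2],R1);print(x.round(3),d.round(3),np.linalg.norm(x)*40,np.degrees(np.linalg.norm(d)))
E
```

```text
[[-0.936  0.351  0.   ]
 [ 0.351  0.936 -0.   ]
 [-0.    -0.    -1.   ]]
[-6.745 -2.757  2.454] [-0.022 -0.488 -0.086] 307.5512453344329 28.442728958394806
```

{"name": "step_arm", "arguments": {
  "dr": [
    [-0.001, -0.03, -0.005],
    [-0.004, -0.1, -0.017],
    [-0.008, -0.18, -0.03],
    [-0.011, -0.25, -0.045],
    [-0.015, -0.33, -0.058],
    [-0.018, -0.41, -0.072],
    [-0.021, -0.46, -0.082],
    [-0.022, -0.488, -0.086]
  ],
  "xyz": [
    [-0.4, -0.165, 0.15],
    [-1.35, -0.55, 0.49],
    [-2.4, -1.0, 0.88],
    [-3.5, -1.43, 1.28],
    [-4.6, -1.87, 1.67],
    [-5.65, -2.3, 2.06],
    [-6.4, -2.6, 2.33],
    [-6.745, -2.757, 2.454]
  ],
  "gripper": [0.8, 0.8, 0.8, 0.8, 0.8, 0.8, 0.8, 0.8],
  "squeeze": 40
}}

```text
time: 1.85
ee_pos: [0.4077, 0.3147, 0.1318]
tcp_rot: [-179.9, 28.1, 164.4]
wrist_force: [-0.1, 0.6, -0.1]
opening: 0.0681
```

```bash
python3 - <<'E'
from h import *
c=bot.camera("wrist");cv2.imwrite("pics/w1.png",c["image"][:,:,::-1])
for k in bot.regions_of(c,"block")[:2]:
    cn=max(cv2.findContours(k["region"].astype(np.uint8),0,2)[0],key=cv2.contourArea);print(k["p"],k["box"])
    q=cv2.boxPoints(cv2.minAreaRect(cn));P=np.array([atz(c,*a,.051) for a in q]);print(P.round(4),P.mean(0))
p,R=cur();print(p,bot.get_obs()["wrist_force"],bot.get_obs()["opening"])
R1=toolR(-15.5,28);tg=np.array([.4568,.3032,.036]);print(rel(p,R,tg,R1))
E
```

```text
0.85 [286.6, 205.1, 61.1, 87.6]
[[0.4004 0.2998 0.051 ]
 [0.4112 0.3389 0.051 ]
 [0.4968 0.3222 0.051 ]
 [0.4827 0.2715 0.051 ]] [0.44775945 0.30808969 0.051     ]
[0.40709979 0.31521466 0.13207992] [-0.17547612 -0.55702047  0.85072869] 0.06802756953669066
(array([-1.34034864e-03,  4.72406942e-02,  2.72055152e+00]), array([-0.00170431, -0.0003811 , -0.00150405]))
```

View pics/w1.png

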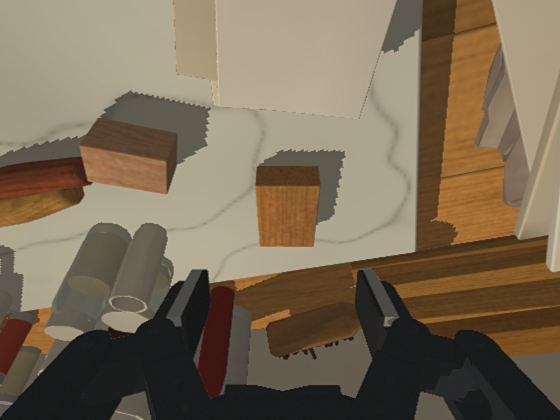

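```bash
python3 - <<'E'
from h import *
c=bot.camera("wrist")
P=np.array([atz(c,*a,.051) for a in [(256,185),(320,185),(315,247),(261,247)]]);print(P.round(4),P.mean(0))
for i in range(4):
    d=P[(i+1)%4]-P[i];print(np.linalg.norm(d).round(4),np.degrees(np.arctan2(d[1],d[0])).round(1))
E
```

```text
[[0.4155 0.2949 0.051 ]
 [0.4273 0.3369 0.051 ]
 [0.4953 0.3195 0.051 ]
 [0.4832 0.2761 0.051 ]] [0.45532105 0.30685183 0.051     ]
0.0436 74.4
0.0702 -14.3
0.0451 -105.6
0.0702 164.4
```

{"name": "step_arm", "arguments": {
  "dr": [
    [0, 0, 0],
    [0, 0, 0],
    [0, 0, 0],
    [0, 0, 0],
    [0, 0, 0],
    [0, 0, 0],
    [0, 0, 0],
    [0, 0, 0]
  ],
  "xyz": [
    [-0.02, 0.05, 0.25],
    [-0.035, 0.095, 0.75],
    [-0.035, 0.095, 1.35],
    [-0.035, 0.095, 1.9],
    [-0.035, 0.095, 2.3],
    [-0.035, 0.095, 2.55],
    [-0.035, 0.095, 2.68],
    [-0.035, 0.095, 2.73]
  ],
  "gripper": [0.8, 0.8, 0.8, 0.8, 0.8, 0.8, 0.8, 0.8]
}}

```text
time: 2.8
ee_pos: [0.4587, 0.307, 0.0372]
tcp_rot: [180.0, 28.0, 164.5]
wrist_force: [0.5, 0.5, 0.5]
opening: 0.0682
```

```bash
python3 - <<'E'
from h import *
c=bot.camera("wrist");cv2.imwrite("pics/w2.png",c["image"][:,:,::-1])
print(bot.get_obs()["ee_pos"],bot.get_obs()["tcp_rot"],bot.get_obs()["wrist_force"])
E
```

```text
[0.45870111 0.30699028 0.03732589] [179.95516572  27.97496416 164.47257843] [ 0.20893508  0.4925046  -0.09875646]
```

View pics/w2.png

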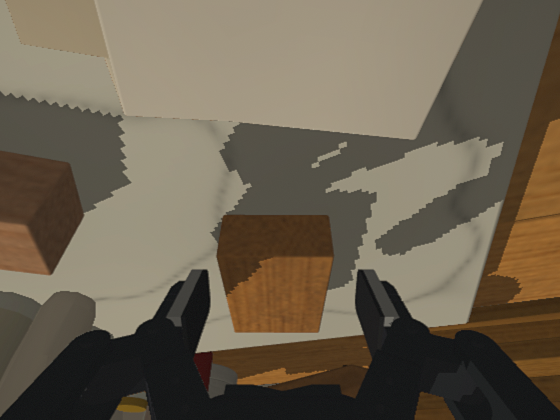

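{"name": "step_arm", "arguments": {
  "dr": [
    [0, 0, 0],
    [0, 0, 0],
    [0, 0, 0],
    [0, 0, 0],
    [0, 0, 0],
    [0, 0, 0],
    [0, 0, 0],
    [0, 0, 0]
  ],
  "xyz": [
    [0, -0.03, 0],
    [0, -0.03, 0],
    [0, -0.03, 0],
    [0, -0.03, 0],
    [0, -0.03, 0],
    [0, -0.03, 0],
    [0, -0.03, 0],
    [0, -0.03, 0]
  ],
  "gripper": [0.7, 0.6, 0.5, 0.4, 0.4, 0.4, 0.4, 0.4]
}}

```text
time: 3.65
ee_pos: [0.4585, 0.3059, 0.0382]
tcp_rot: [179.9, 28.0, 164.4]
wrist_force: [-3.8, 1.3, 5.7]
opening: 0.0441
```

```bash
python3 - <<'E'
from h import *
o=bot.get_obs();print(o["ee_pos"],o["tcp_rot"],o["wrist_force"],o["opening"],o["torque"])
c=bot.camera("wrist");cv2.imwrite("pics/w3.png",c["image"][:,:,::-1])
E
```

```text
[0.45850234 0.30592967 0.03823103] [179.8892216   28.017654   164.44036689] [-3.84510208  1.32865252  5.6520583 ] 0.044077923185537916 [-0.01291453  0.50425981 -0.09091749]
```

View pics/w3.png

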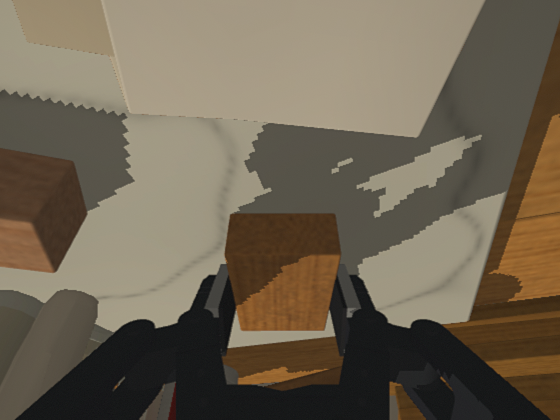

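{"name": "step_arm", "arguments": {
  "dr": [
    [0, 0, 0],
    [0, 0, 0],
    [0, 0, 0],
    [0, 0, 0],
    [0, 0, 0],
    [0, 0, 0],
    [0, 0, 0],
    [0, 0, 0]
  ],
  "xyz": [
    [-0.05, 0, -0.09],
    [-0.15, 0, -0.28],
    [-0.4, 0, -0.75],
    [-0.85, 0, -1.6],
    [-1.35, 0, -2.54],
    [-1.85, 0, -3.48],
    [-2.25, 0, -4.23],
    [-2.49, 0, -4.68]
  ],
  "gripper": [0.4, 0.4, 0.4, 0.4, 0.4, 0.4, 0.4, 0.4]
}}

```text
time: 4.5
ee_pos: [0.4587, 0.3056, 0.2534]
tcp_rot: [179.7, 28.1, 164.4]
wrist_force: [-0.4, -0.5, -0.3]
opening: 0.0439
```

```bash
python3 - <<'E'
from h import *
o=bot.get_obs();print(o["ee_pos"],o["tcp_rot"],o["wrist_force"],o["opening"],o["torque"])
c=bot.camera("wrist");cv2.imwrite("pics/w4.png",c["image"][:,:,::-1])
c=bot.camera("side");zoom(c,270,200,160,150,5,"s4.png")
p,R=cur()
R1=toolR(-5.3,28);f=R1[:,1]@np.diag([1,1,1]);fw=np.array([np.cos(np.radians(-5.3)),np.sin(np.radians(-5.3)),0])
tg=np.array([.5296,-.2585,0])+.0045*fw; tg[2]=.075
print("final",tg); pre=tg-.16*R1[:,2]; print(pre)
print(rel(p,R,pre,R1))
E
```

```text
[0.45872409 0.30558883 0.25344594] [179.74460067  28.09228172 164.35108682] [-0.37284048 -0.52433631 -0.34327756] 0.0438549428538545 [ 0.17378627  0.48497917 -0.037471  ]
final [ 0.53408076 -0.25891567  0.075     ]
[ 0.45928645 -0.25197721  0.21627161]
(array([ -2.88975276, -13.44359756,   2.52329354]), array([-0.07929661,  0.00296434, -0.16004376]))
```

View pics/w4.png

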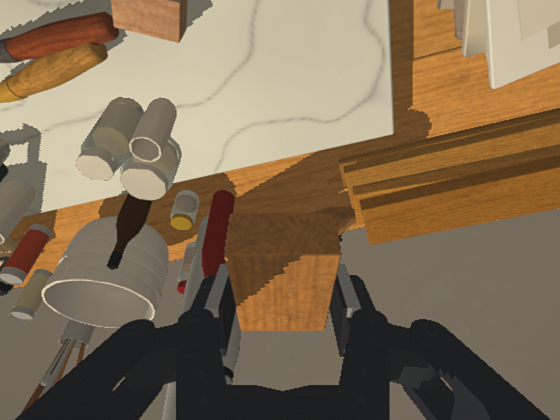

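View pics/s4.png

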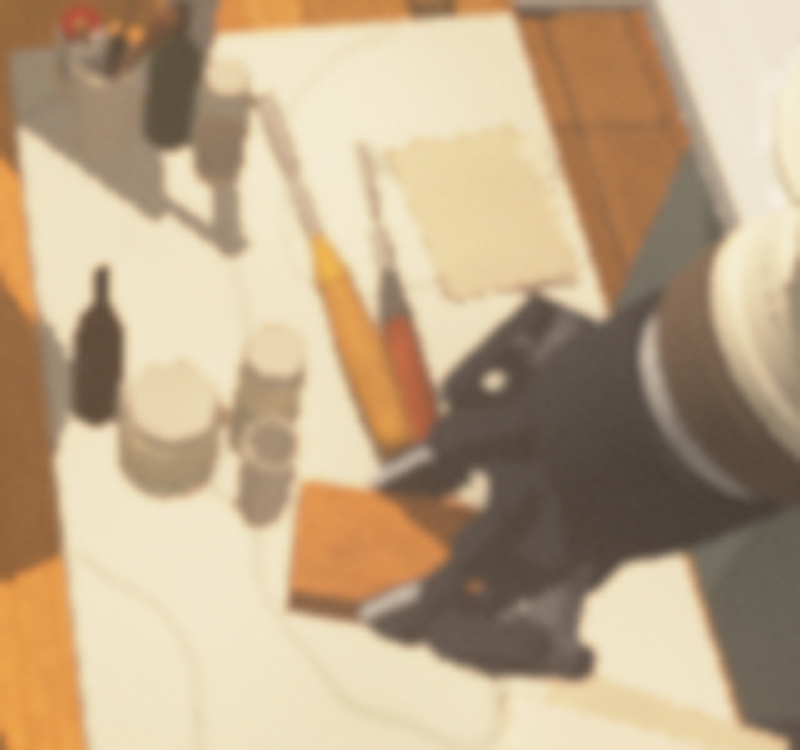

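```bash
python3 - <<'E'
from h import *
p,R=cur()
R1=toolR(-5.3,28);fw=np.array([np.cos(np.radians(-5.3)),np.sin(np.radians(-5.3)),0])
tg=np.array([.5296,-.2585,0])+.0045*fw; tg[2]=.075
x,d=rel(p,R,tg-.2*R1[:,2],R1)
for f in (1,.5): print((x*f).round(2),(d*f).round(3), p+R@(x*f*.04))
E
```

```text
[ -2.9  -13.52   1.53] [-0.079  0.003 -0.16 ] [ 0.44058788 -0.25024259  0.25158952]
[-1.45 -6.76  0.76] [-0.04   0.001 -0.08 ] [0.44985976 0.02787086 0.2526102 ]
```

{"name": "step_arm", "arguments": {
  "dr": [
    [-0.002, 0, -0.004],
    [-0.006, 0, -0.012],
    [-0.011, 0, -0.023],
    [-0.017, 0, -0.035],
    [-0.023, 0.001, -0.047],
    [-0.03, 0.001, -0.06],
    [-0.036, 0.001, -0.072],
    [-0.04, 0.001, -0.08]
  ],
  "xyz": [
    [-0.064, -0.3, 0.034],
    [-0.214, -1.0, 0.112],
    [-0.418, -1.95, 0.22],
    [-0.633, -2.95, 0.332],
    [-0.858, -4.0, 0.45],
    [-1.083, -5.05, 0.57],
    [-1.3, -6.05, 0.68],
    [-1.45, -6.76, 0.76]
  ],
  "gripper": [0.4, 0.4, 0.4, 0.4, 0.4, 0.4, 0.4, 0.4]
}}

```text
time: 5.4
ee_pos: [0.4478, 0.0247, 0.248]
tcp_rot: [-179.8, 27.9, 169.7]
wrist_force: [0.8, 0.2, -0.8]
opening: 0.044
```

```bash
python3 - <<'E'
from h import *
p,R=cur();print(p,bot.get_obs()["opening"])
R1=toolR(-5.3,28);fw=np.array([np.cos(np.radians(-5.3)),np.sin(np.radians(-5.3)),0])
tg=np.array([.5296,-.2585,0])+.0045*fw; tg[2]=.075
x,d=rel(p,R,tg-.2*R1[:,2],R1)
for f in (.04,.13,.27,.43,.6,.77,.92,1): print((x*f).round(3).tolist(),(d*f).round(3).tolist())
E
```

```text
[0.44779764 0.02473017 0.24804624] 0.0439716559564322
[-0.039, -0.272, 0.017] [-0.002, -0.0, -0.003]
[-0.127, -0.883, 0.057] [-0.006, -0.0, -0.01]
[-0.263, -1.834, 0.118] [-0.012, -0.001, -0.021]
[-0.419, -2.921, 0.187] [-0.019, -0.001, -0.033]
[-0.585, -4.076, 0.262] [-0.027, -0.001, -0.047]
[-0.751, -5.231, 0.336] [-0.034, -0.002, -0.06]
[-0.897, -6.25, 0.401] [-0.041, -0.002, -0.071]
[-0.975, -6.794, 0.436] [-0.044, -0.002, -0.078]
```

{"name": "step_arm", "arguments": {
  "dr": [
    [-0.002, 0, -0.003],
    [-0.006, 0, -0.01],
    [-0.012, -0.001, -0.021],
    [-0.019, -0.001, -0.033],
    [-0.027, -0.001, -0.047],
    [-0.034, -0.002, -0.06],
    [-0.041, -0.002, -0.071],
    [-0.044, -0.002, -0.078]
  ],
  "xyz": [
    [-0.039, -0.27, 0.0],
    [-0.13, -0.88, 0.03],
    [-0.26, -1.83, 0.09],
    [-0.42, -2.92, 0.17],
    [-0.585, -4.08, 0.25],
    [-0.75, -5.23, 0.32],
    [-0.9, -6.25, 0.38],
    [-0.975, -6.79, 0.42]
  ],
  "gripper": [0.4, 0.4, 0.4, 0.4, 0.4, 0.4, 0.4, 0.4]
}}

```text
time: 6.2
ee_pos: [0.44, -0.2505, 0.2513]
tcp_rot: [179.9, 27.9, 174.5]
wrist_force: [0.1, 0.9, -0.5]
opening: 0.0439
```

```bash
python3 - <<'E'
from h import *
p,R=cur();o=bot.get_obs();print(p,o["tcp_rot"],o["opening"],o["wrist_force"],o["torque"])
c=bot.camera("wrist");cv2.imwrite("pics/w5.png",c["image"][:,:,::-1])
import pickle;pickle.dump(dict(c),open("w5.pkl","wb"))
c=bot.camera("side");zoom(c,200,90,160,150,5,"s5.png")
E
```

```text
[ 0.43996418 -0.25053346  0.2513306 ] [179.92993541  27.92346826 174.54842697] 0.04393263043775012 [ 0.0724847   0.94126975 -0.47870018] [0.05888408 0.48961535 0.04347292]
```

View pics/w5.png

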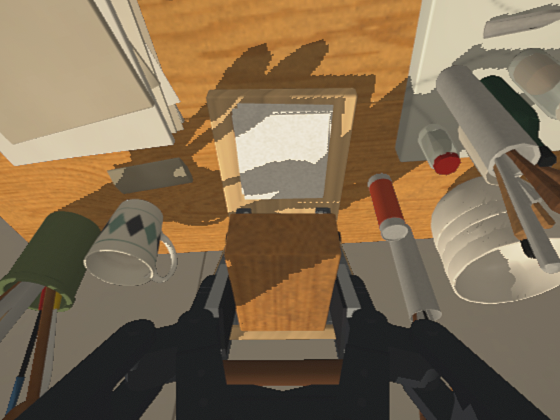

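View pics/s5.png

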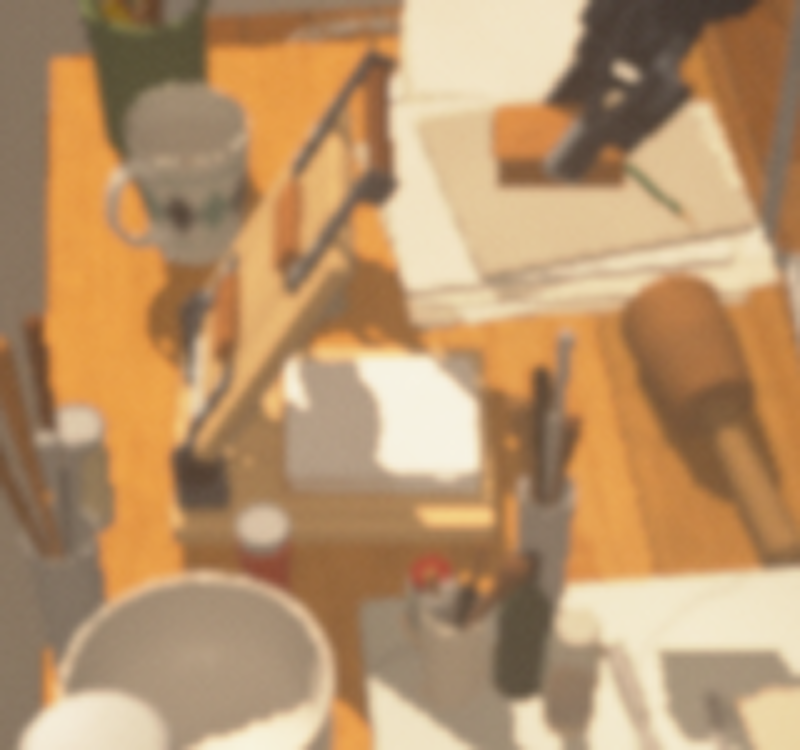

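```bash
python3 - <<'E'
from ov import *
import pickle
c=pickle.load(open("w5.pkl","rb"))
zoom(c,200,80,170,160,4.5,"w5z.png")
L=press_pts(.5296,-.2585,np.radians(-5.3),.0175,1.088,-.031)
for k in("under","top","bar"):L.pop(k)
draw(c,L,200,80,170,160,4.5,"w5o.png")
E
```

```text
(no output)
```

View pics/w5o.png

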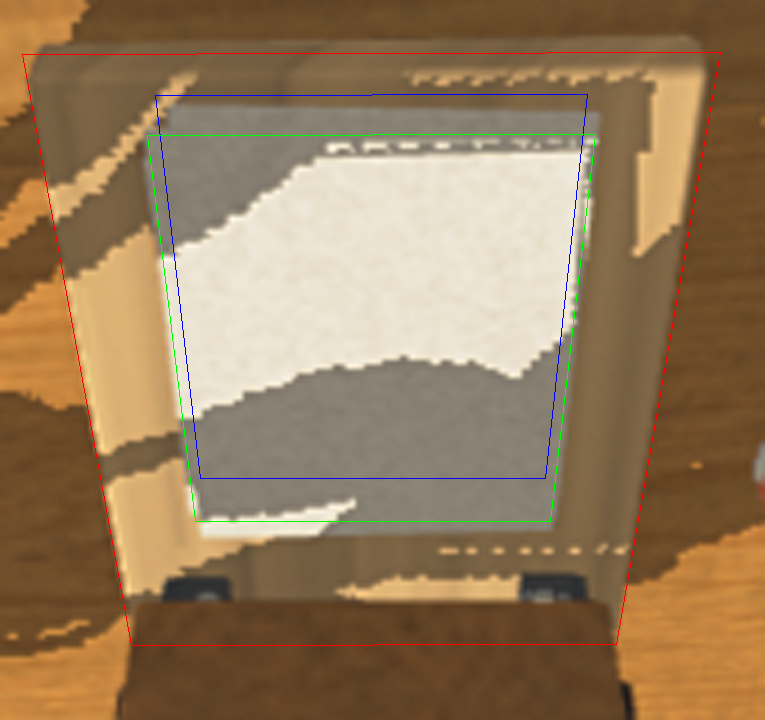

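View pics/w5z.png

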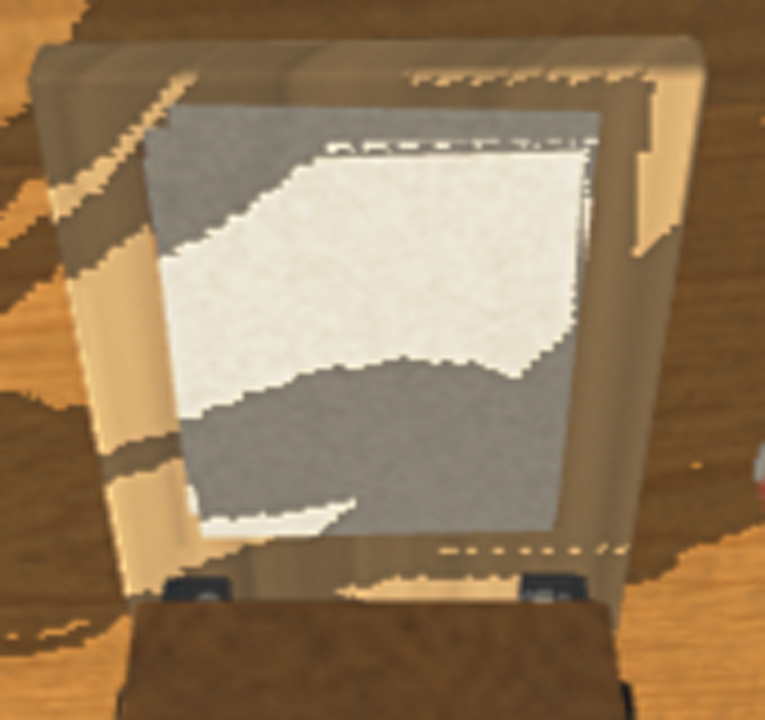

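```bash
python3 - <<'E'
from h import *
p,R=cur();R1=toolR(-5.2,28)
x,d=rel(p,R,[.5363,-.2591,.064],R1);print(x.round(3),d.round(4),bot.get_obs()["wrist_force"])
up=R1.T@[0,0,1];print(up)
E
```

```text
[ 4.800e-02 -1.000e-03  5.258e+00] [-0.0009 -0.0026 -0.0053] [ 0.1275009   0.21415949 -0.62396507]
[-0.46947156  0.         -0.88294759]
```

{"name": "step_arm", "arguments": {
  "dr": [
    [0, 0, -0.001],
    [0, -0.001, -0.002],
    [0, -0.001, -0.003],
    [0, -0.002, -0.004],
    [-0.001, -0.003, -0.005],
    [-0.001, -0.003, -0.005],
    [-0.001, -0.003, -0.005],
    [-0.001, -0.003, -0.005]
  ],
  "xyz": [
    [0.005, 0, 0.3],
    [0.01, 0, 1.0],
    [0.02, 0, 2.0],
    [0.03, 0, 3.0],
    [0.04, 0, 4.0],
    [0.048, 0, 4.7],
    [0.048, 0, 5.1],
    [0.048, 0, 5.25]
  ],
  "gripper": [0.4, 0.4, 0.4, 0.4, 0.4, 0.4, 0.4, 0.4]
}}

```text
time: 7.1
ee_pos: [0.5375, -0.2538, 0.0635]
tcp_rot: [179.9, 28.0, 175.1]
wrist_force: [-0.7, 0.8, -1.0]
opening: 0.0437
```

```bash
python3 - <<'E'
from h import *
p,R=cur();o=bot.get_obs();print(p,o["tcp_rot"],o["opening"],o["wrist_force"],o["torque"])
c=bot.camera("wrist");cv2.imwrite("pics/w6.png",c["image"][:,:,::-1])
c=bot.camera("side");zoom(c,200,90,120,112,6,"s6.png")
E
```

```text
[ 0.53753404 -0.25379515  0.06354253] [179.9375165  27.9880135 175.1092951] 0.0437470286319467 [-0.74483514  0.83872045 -1.04717191] [ 0.13858654  0.48545982 -0.05493661]
```

View pics/w6.png

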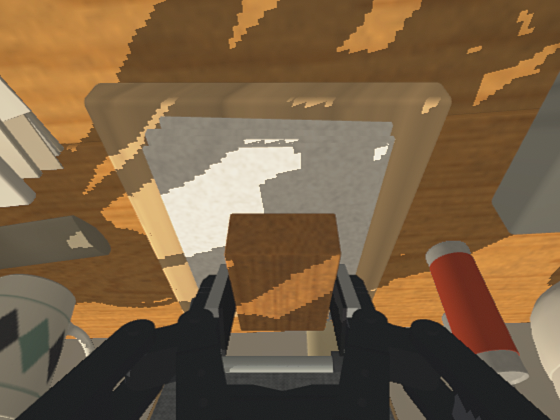

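View pics/s6.png

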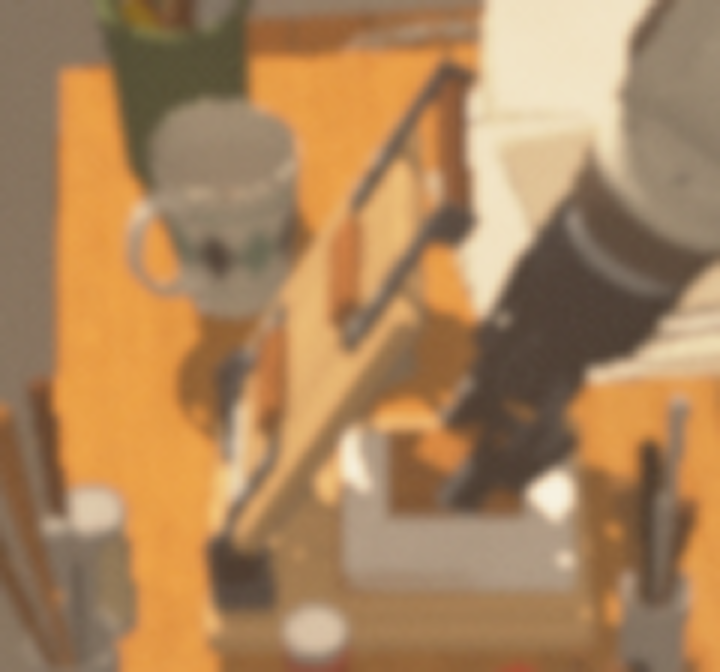

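```bash
python3 - <<'E'
from h import *
for i in range(4):
    p,R=cur();o=bot.get_obs();print(o["time"],p,o["tcp_rot"],o["wrist_force"])
c=bot.camera("wrist")
import pickle;pickle.dump(dict(c),open("w6.pkl","wb"))
p,R=cur();print(p)
from ov import *
for h in (.0185,):
    L=press_pts(.533,-.2588,np.radians(-5.2),h,1.088,-.031)
    for k in("under","top","bar"):L.pop(k)
    draw(c,L,70,70,400,220,2,"w6o.png")
E
```

```text
7.2 [ 0.53791166 -0.25474239  0.06575227] [-179.99973253   28.10425531  175.10209972] [ 0.21896687 -0.14234996 -0.56430453]
7.2 [ 0.53791166 -0.25474239  0.06575227] [-179.99973253   28.10425531  175.10209972] [ 0.21896687 -0.14234996 -0.56430453]
7.2 [ 0.53791166 -0.25474239  0.06575227] [-179.99973253   28.10425531  175.10209972] [ 0.21896687 -0.14234996 -0.56430453]
7.2 [ 0.53791166 -0.25474239  0.06575227] [-179.99973253   28.10425531  175.10209972] [ 0.21896687 -0.14234996 -0.56430453]
[ 0.53822219 -0.25533611  0.06710326]
```

View pics/w6o.png

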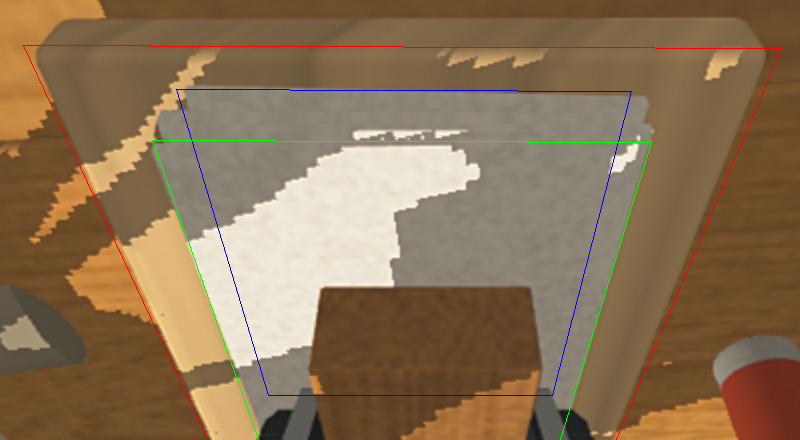

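```bash
python3 - <<'E'
from h import *
p,R=cur();R1=toolR(-5.2,28)
x,d=rel(p,R,[.5363,-.2591,.057],R1);print(x.round(3),d.round(4))
E
```

```text
[ 0.154 -0.098  0.204] [0.0016 0.0034 0.0046]
```

{"name": "step_arm", "arguments": {
  "dr": [
    [0, 0, 0],
    [0, 0, 0],
    [0, 0, 0],
    [0, 0, 0],
    [0, 0, 0],
    [0, 0, 0],
    [0, 0, 0],
    [0, 0, 0]
  ],
  "xyz": [
    [0.01, -0.02, 0],
    [0.03, -0.05, 0],
    [0.05, -0.08, 0.02],
    [0.08, -0.098, 0.06],
    [0.11, -0.098, 0.1],
    [0.11, -0.098, 0.12],
    [0.11, -0.098, 0.12],
    [0.11, -0.098, 0.12]
  ],
  "gripper": [0.4, 0.4, 0.4, 0.4, 0.4, 0.4, 0.4, 0.4]
}}

```text
time: 8.05
ee_pos: [0.5364, -0.26, 0.0609]
tcp_rot: [-179.9, 28.2, 175.0]
wrist_force: [0.3, -0.2, -1.2]
opening: 0.0441
```

```bash
python3 - <<'E'
from h import *
p,R=cur();R1=toolR(-5.2,28);o=bot.get_obs();print(p,o["wrist_force"],o["torque"])
x,d=rel(p,R,[.5363,-.2591,.057],R1);print(x.round(3),d.round(4))
E
```

```text
[ 0.53640333 -0.26004662  0.06086485] [ 0.28352454 -0.17309996 -1.21505305] [0.07067269 0.41254147 0.03440333]
[0.05  0.023 0.083] [0.001  0.0035 0.0036]
```

{"name": "step_arm", "arguments": {
  "dr": [
    [0, 0, 0],
    [0, 0, 0],
    [0, 0, 0],
    [0, 0, 0],
    [0, 0, 0],
    [0, 0, 0],
    [0, 0, 0],
    [0, 0, 0]
  ],
  "xyz": [
    [0.006, 0, 0.011],
    [0.012, 0, 0.022],
    [0.02, 0, 0.037],
    [0.028, 0, 0.053],
    [0.036, 0, 0.068],
    [0.044, 0, 0.083],
    [0.052, 0, 0.098],
    [0.06, 0, 0.11]
  ],
  "gripper": [0.4, 0.4, 0.4, 0.4, 0.4, 0.4, 0.4, 0.4]
}}

```text
time: 8.85
ee_pos: [0.5363, -0.26, 0.0558]
tcp_rot: [-179.9, 28.2, 175.0]
wrist_force: [-0.4, -0.3, -0.8]
opening: 0.0434
```

{"name": "step_arm", "arguments": {
  "dr": [
    [0, 0, 0],
    [0, 0, 0],
    [0, 0, 0],
    [0, 0, 0],
    [0, 0, 0],
    [0, 0, 0],
    [0, 0, 0],
    [0, 0, 0]
  ],
  "xyz": [
    [0.005, 0, 0.009],
    [0.01, 0, 0.018],
    [0.015, 0, 0.027],
    [0.02, 0, 0.036],
    [0.023, 0, 0.044],
    [0.023, 0, 0.044],
    [0.023, 0, 0.044],
    [0.023, 0, 0.044]
  ],
  "gripper": [0.4, 0.4, 0.4, 0.4, 0.4, 0.4, 0.4, 0.4]
}}

```text
time: 9.65
ee_pos: [0.5364, -0.2601, 0.0539]
tcp_rot: [-179.9, 28.2, 175.0]
wrist_force: [-0.3, -0.3, 0.1]
opening: 0.0439
```

Now finer: 1 mm per call.

{"name": "step_arm", "arguments": {
  "dr": [
    [0, 0, 0],
    [0, 0, 0],
    [0, 0, 0],
    [0, 0, 0],
    [0, 0, 0],
    [0, 0, 0],
    [0, 0, 0],
    [0, 0, 0]
  ],
  "xyz": [
    [0.003, 0, 0.006],
    [0.006, 0, 0.011],
    [0.009, 0, 0.017],
    [0.012, 0, 0.022],
    [0.015, 0, 0.028],
    [0.018, 0, 0.033],
    [0.018, 0, 0.033],
    [0.018, 0, 0.033]
  ],
  "gripper": [0.4, 0.4, 0.4, 0.4, 0.4, 0.4, 0.4, 0.4]
}}

```text
time: 10.45
ee_pos: [0.5363, -0.2601, 0.0524]
tcp_rot: [-179.9, 28.2, 175.0]
wrist_force: [0.1, -0.1, -0.3]
opening: 0.0439
```

{"name": "step_arm", "arguments": {
  "dr": [
    [0, 0, 0],
    [0, 0, 0],
    [0, 0, 0],
    [0, 0, 0],
    [0, 0, 0],
    [0, 0, 0],
    [0, 0, 0],
    [0, 0, 0]
  ],
  "xyz": [
    [0.003, 0, 0.006],
    [0.006, 0, 0.011],
    [0.009, 0, 0.017],
    [0.012, 0, 0.022],
    [0.012, 0, 0.022],
    [0.012, 0, 0.022],
    [0.012, 0, 0.022],
    [0.012, 0, 0.022]
  ],
  "gripper": [0.4, 0.4, 0.4, 0.4, 0.4, 0.4, 0.4, 0.4]
}}

```text
time: 11.25
ee_pos: [0.5363, -0.2601, 0.0514]
tcp_rot: [-179.9, 28.2, 175.0]
wrist_force: [0.4, 0.3, -1.4]
opening: 0.0443
```

{"name": "step_arm", "arguments": {
  "dr": [
    [0, 0, 0],
    [0, 0, 0],
    [0, 0, 0],
    [0, 0, 0],
    [0, 0, 0],
    [0, 0, 0],
    [0, 0, 0],
    [0, 0, 0]
  ],
  "xyz": [
    [0.003, 0, 0.006],
    [0.006, 0, 0.011],
    [0.009, 0, 0.017],
    [0.012, 0, 0.022],
    [0.012, 0, 0.022],
    [0.012, 0, 0.022],
    [0.012, 0, 0.022],
    [0.012, 0, 0.022]
  ],
  "gripper": [0.4, 0.4, 0.4, 0.4, 0.4, 0.4, 0.4, 0.4]
}}

```text
time: 12.05
ee_pos: [0.5364, -0.2601, 0.0506]
tcp_rot: [-179.9, 28.2, 175.0]
wrist_force: [-1.4, 0.9, 2.4]
opening: 0.0442
```

{"name": "step_arm", "arguments": {
  "dr": [
    [0, 0, 0],
    [0, 0, 0],
    [0, 0, 0],
    [0, 0, 0],
    [0, 0, 0],
    [0, 0, 0],
    [0, 0, 0],
    [0, 0, 0]
  ],
  "xyz": [
    [0.003, 0, 0.006],
    [0.006, 0, 0.011],
    [0.009, 0, 0.017],
    [0.012, 0, 0.022],
    [0.012, 0, 0.022],
    [0.012, 0, 0.022],
    [0.012, 0, 0.022],
    [0.012, 0, 0.022]
  ],
  "gripper": [0.4, 0.4, 0.4, 0.4, 0.4, 0.4, 0.4, 0.4]
}}

```text
time: 12.85
ee_pos: [0.5369, -0.2603, 0.0506]
tcp_rot: [-179.9, 28.3, 175.1]
wrist_force: [-3.5, 2.0, 8.5]
opening: 0.0439
```

```bash
python3 - <<'E'
from h import *
o=bot.get_obs();print(o["ee_pos"],o["wrist_force"],o["torque"])
c=bot.camera("side");zoom(c,240,140,80,60,10,"s7.png")
E
```

```text
[ 0.53692067 -0.26026845  0.05062824] [-3.47518164  2.03408806  8.46086048] [0.48698275 0.37343119 0.19679942]
```

View pics/s7.png

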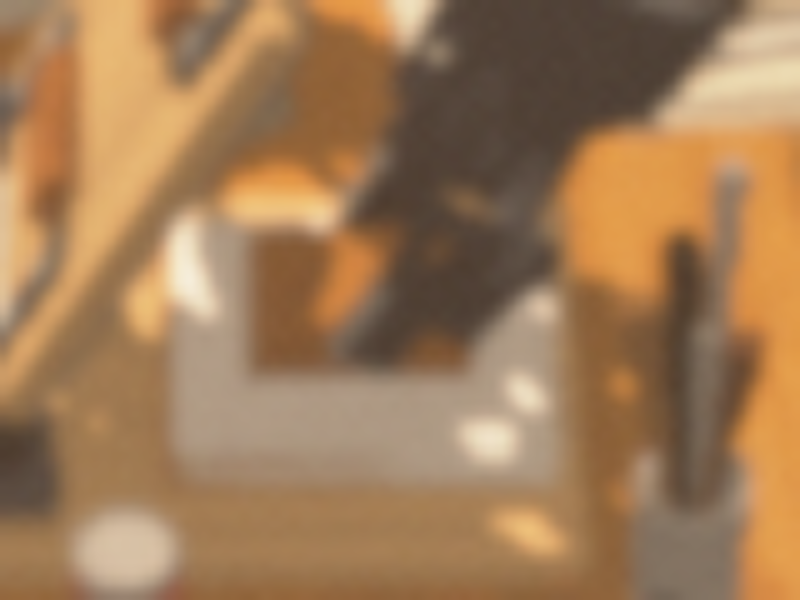

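{"name": "step_arm", "arguments": {
  "dr": [
    [0, 0, 0],
    [0, 0, 0],
    [0, 0, 0],
    [0, 0, 0],
    [0, 0, 0],
    [0, 0, 0],
    [0, 0, 0],
    [0, 0, 0]
  ],
  "xyz": [
    [-0.006, 0, -0.011],
    [-0.009, 0, -0.015],
    [-0.009, 0, -0.015],
    [-0.009, 0, -0.015],
    [-0.009, 0, -0.015],
    [-0.009, 0, -0.015],
    [-0.009, 0, -0.015],
    [-0.009, 0, -0.015]
  ],
  "gripper": [0.4, 0.4, 0.5, 0.54, 0.58, 0.64, 0.7, 0.75]
}}

```text
time: 13.7
ee_pos: [0.5362, -0.26, 0.0498]
tcp_rot: [-180.0, 28.2, 175.0]
wrist_force: [0.4, 0.7, -0.3]
opening: 0.0639
```

```bash
python3 - <<'E'
from h import *
o=bot.get_obs();print(o["ee_pos"],o["wrist_force"],o["torque"],o["opening"])
c=bot.camera("wrist");cv2.imwrite("pics/w8.png",c["image"][:,:,::-1])
E
```

```text
[ 0.53622994 -0.26001644  0.04984222] [ 0.35501389  0.68097941 -0.34521858] [-0.01592581  0.44660053 -0.01502991] 0.06391878282707096
```

View pics/w8.png

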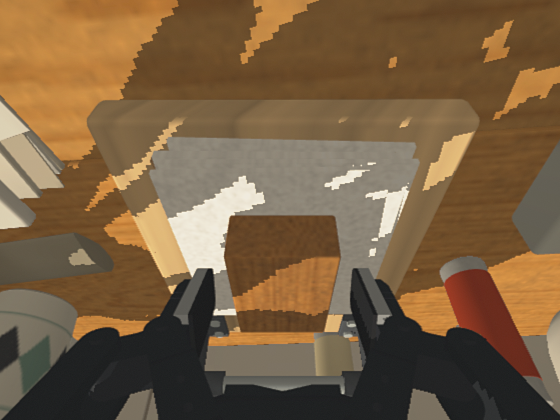

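{"name": "step_arm", "arguments": {
  "dr": [
    [0, 0, 0],
    [0, 0, 0],
    [0, 0, 0],
    [0, 0, 0],
    [0, 0, 0],
    [0, 0, 0],
    [0, 0, 0],
    [0, 0, 0]
  ],
  "xyz": [
    [0, 0, -0.15],
    [0, 0, -0.5],
    [0, 0, -1.1],
    [0, 0, -1.9],
    [0, 0, -2.8],
    [0, 0, -3.6],
    [0, 0, -4.2],
    [0, 0, -4.5]
  ],
  "gripper": [0.75, 0.75, 0.75, 0.75, 0.75, 0.75, 0.75, 0.75]
}}

```text
time: 14.55
ee_pos: [0.4513, -0.2529, 0.2118]
tcp_rot: [-179.8, 28.4, 175.1]
wrist_force: [0.7, -0.6, 0.5]
opening: 0.064
```

```bash
python3 - <<'E'
from ov import *
import pickle
o=bot.get_obs();print(o["ee_pos"],o["tcp_rot"],o["wrist_force"],o["q"])
c=bot.camera("wrist")
pickle.dump(dict(c),open("w9.pkl","wb"))
a=np.radians(-5.2);L=press_pts(.533,-.2588,a,.0175,1.088,-.031)
for k in("under","top","bar"):L.pop(k)
f=np.array([np.cos(a),np.sin(a),0]);l=np.array([-f[1],f[0],0])
L["blk"]=np.array([np.array([.533,-.2588,.0635])+i*.035*f+j*.0225*l for i,j in((1,1),(1,-1),(-1,-1),(-1,1))])
draw(c,L,190,60,190,180,4,"w9o.png")
s=bot.camera("side");pickle.dump(dict(s),open("s9.pkl","wb"));draw(s,L,220,90,100,120,5,"s9o.png")
E
```

```text
[ 0.45133796 -0.25285498  0.21180673] [-179.82144893   28.38072181  175.07061927] [ 0.73711613 -0.61747285  0.4765786 ] [-37.21527275 -25.37360208 -23.37843125  67.35770677  14.55197113
 -29.04655096]
```

View pics/w9o.png

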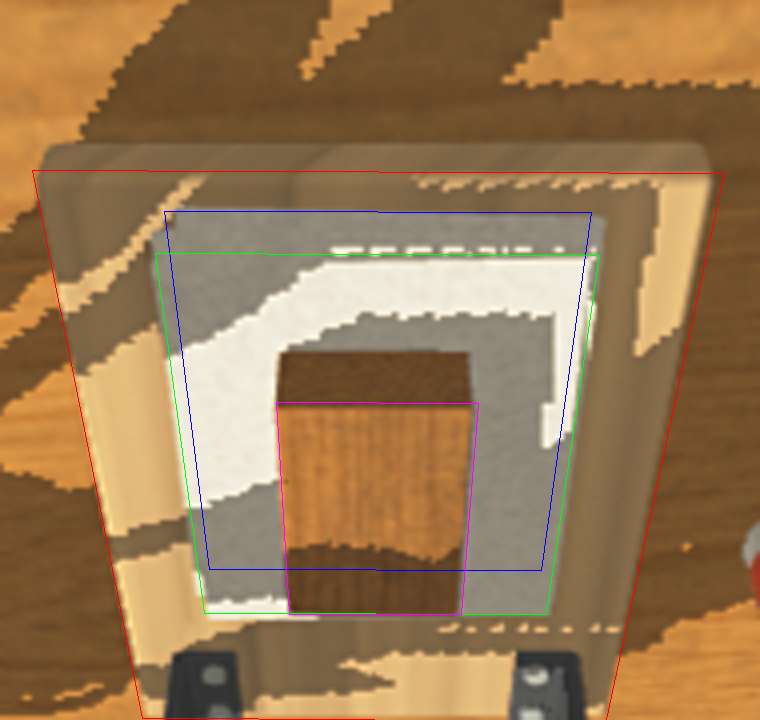

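View pics/s9o.png

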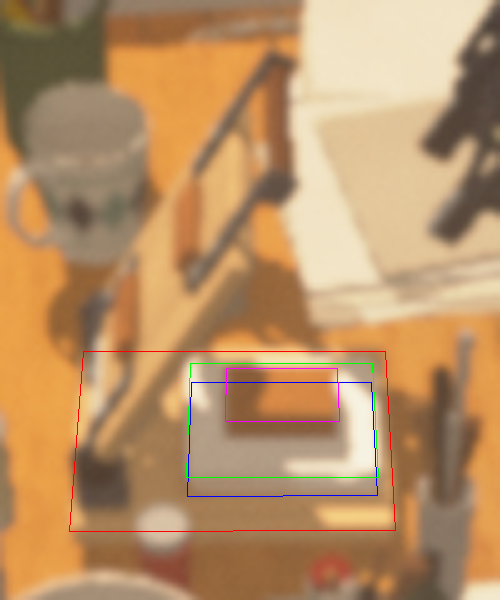

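{"name": "step_arm", "arguments": {
  "dr": [
    [0, 0, 0.06],
    [0, 0, 0.17],
    [0, 0, 0.3],
    [0, 0, 0.44],
    [0, 0, 0.58],
    [0, 0, 0.72],
    [0, 0, 0.86],
    [0, 0, 1.0]
  ],
  "xyz": [
    [0, 0, -0.2],
    [0, 0, -0.5],
    [0, 0, -0.9],
    [0, 0, -1.3],
    [0, 0, -1.65],
    [0, 0, -1.95],
    [0, 0, -2.15],
    [0, 0, -2.2]
  ],
  "gripper": [0.4, 0.4, 0.4, 0.4, 0.4, 0.4, 0.4, 0.4]
}}

```text
time: 15.45
ee_pos: [0.4104, -0.249, 0.2856]
tcp_rot: [155.7, 14.7, 114.2]
wrist_force: [0.1, -0.7, -1.0]
opening: 0.0342
```

```bash
python3 - <<'E'
from h import *
p,R=cur();o=bot.get_obs();print(p,o["tcp_rot"],o["q"],o["opening"])
R1=toolR(-5.2,28);Rb=np.stack([R1[:,1],-R1[:,0],R1[:,2]],1)
bar=np.array([.5386,-.2593,.267]);tg=bar+.019*Rb[:,2]
x,d=rel(p,R,tg-.08*Rb[:,2],Rb);print(x.round(3),d.round(3))
E
```

```text
[ 0.41036432 -0.24896815  0.28555635] [155.68250851  14.65212117 114.21332254] [-40.6354289  -27.66334129 -16.36301135  77.78288164  15.94904654
  25.31848163] 0.03423494773986099
[-1.383  2.226  0.402] [ 0.003 -0.001  0.568]
```

{"name": "step_arm", "arguments": {
  "dr": [
    [0, 0, 0.1],
    [0, 0, 0.22],
    [0, 0, 0.34],
    [0, 0, 0.46],
    [0, 0, 0.54],
    [0, 0, 0.568],
    [0, 0, 0.568],
    [0, 0, 0.568]
  ],
  "xyz": [
    [-0.1, 0.15, 0.02],
    [-0.35, 0.56, 0.09],
    [-0.7, 1.12, 0.2],
    [-1.04, 1.67, 0.3],
    [-1.25, 2.0, 0.36],
    [-1.36, 2.19, 0.4],
    [-1.383, 2.226, 0.402],
    [-1.383, 2.226, 0.402]
  ],
  "gripper": [0.4, 0.4, 0.4, 0.4, 0.4, 0.4, 0.4, 0.4],
  "squeeze": 25
}}

```text
time: 16.25
ee_pos: [0.5101, -0.2558, 0.3201]
tcp_rot: [151.9, 0.1, 85.2]
wrist_force: [-0.1, -0.6, -0.5]
opening: 0.034
```

```bash
python3 - <<'E'
from h import *
import pickle
p,R=cur();o=bot.get_obs();print(p,o["tcp_rot"],o["q"],o["opening"],o["wrist_force"])
c=bot.camera("wrist");cv2.imwrite("pics/w10.png",c["image"][:,:,::-1]);pickle.dump(dict(c),open("w10.pkl","wb"))
c=bot.camera("side");zoom(c,210,70,120,112,6,"s10.png");pickle.dump(dict(c),open("s10.pkl","wb"))
c=bot.camera("top");zoom(c,300,130,120,112,6,"t10.png");pickle.dump(dict(c),open("t10.pkl","wb"))
E
```

```text
[ 0.51006942 -0.2557615   0.32005507] [1.51909730e+02 9.13114754e-02 8.52297819e+01] [-32.97683794 -15.79019697  -4.40810233  76.15675323  12.78629135
  64.64291247] 0.03403312091506295 [-0.06147606 -0.64586828 -0.4928418 ]
```

View pics/w10.png

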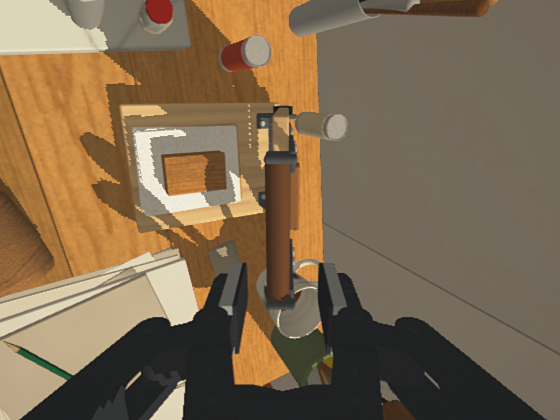

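View pics/s10.png

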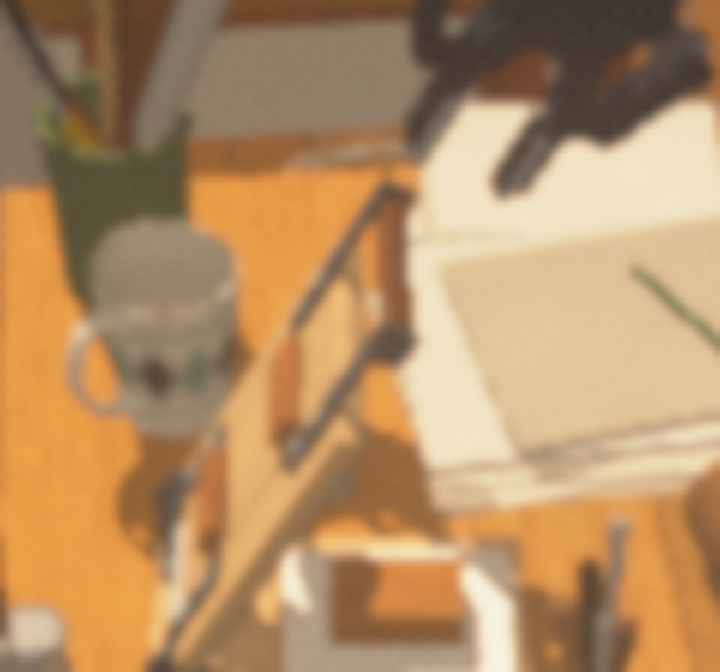

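View pics/t10.png

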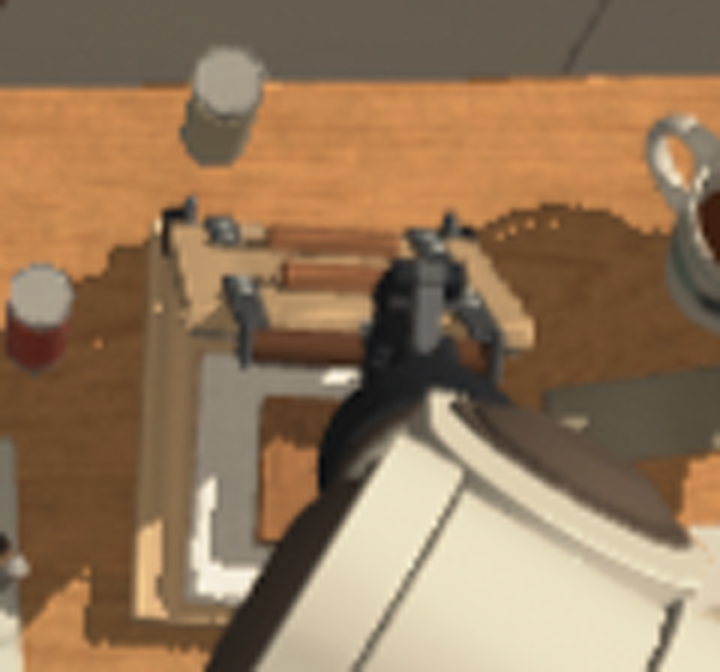

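```bash
python3 - <<'E'
from ov import *
import pickle
for n in("w10","s10","t10"):
    c=pickle.load(open(n+".pkl","rb"))
    for ang in (1.07,1.09,1.11):
        L=press_pts(.533,-.2588,np.radians(-5.2),.0175,ang);print(n,ang,proj(c,L["bar"]).round(1).tolist())
c=pickle.load(open("w10.pkl","rb"));zoom(c,220,130,120,190,3.1,"w10z.png")
c=pickle.load(open("s10.pkl","rb"));zoom(c,255,90,40,50,12,"s10z.png")
E
```

```text
w10 1.07 [[275.9, 160.9], [275.8, 296.2]]
w10 1.09 [[283.2, 160.9], [282.2, 296.3]]
w10 1.11 [[290.6, 160.9], [288.5, 296.2]]
s10 1.07 [[275.5, 128.1], [275.3, 105.2]]
s10 1.09 [[274.0, 127.5], [273.9, 104.6]]
s10 1.11 [[272.5, 126.9], [272.4, 104.0]]
t10 1.07 [[341.3, 186.2], [380.7, 188.9]]
t10 1.09 [[341.5, 184.4], [380.9, 187.1]]
t10 1.11 [[341.6, 182.6], [381.1, 185.3]]
```

View pics/w10z.png

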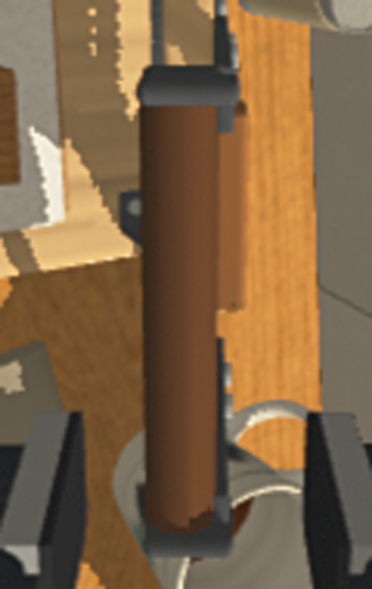

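View pics/s10z.png

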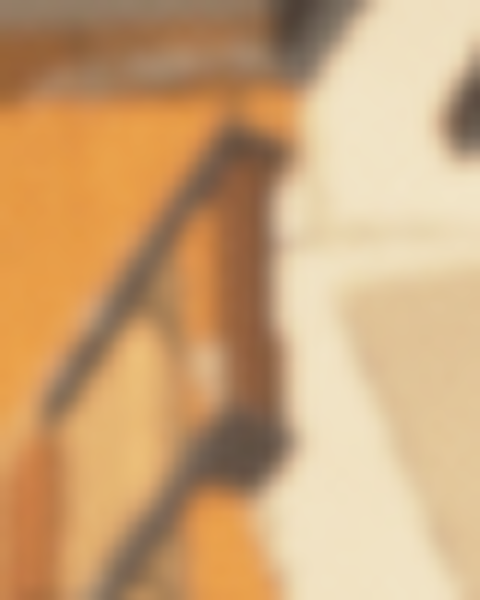

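```bash
python3 - <<'E'
from h import *
p,R=cur();R1=toolR(-5.2,28);Rb=np.stack([R1[:,1],-R1[:,0],R1[:,2]],1)
bar=np.array([.5355,-.261,.2657]);tg=bar+.019*Rb[:,2]
x,d=rel(p,R,tg,Rb);print(p,x.round(3),d.round(3))
E
```

```text
[ 0.50953578 -0.25592659  0.32109153] [-0.069 -0.076  2.006] [ 0.003 -0.001  0.007]
```

{"name": "step_arm", "arguments": {
  "dr": [
    [0, 0, 0],
    [0, 0, 0.003],
    [0, 0, 0.005],
    [0, 0, 0.005],
    [0, 0, 0.005],
    [0, 0, 0.005],
    [0, 0, 0.005],
    [0, 0, 0.005]
  ],
  "xyz": [
    [-0.05, -0.06, 0.1],
    [-0.069, -0.076, 0.35],
    [-0.069, -0.076, 0.7],
    [-0.069, -0.076, 1.05],
    [-0.069, -0.076, 1.4],
    [-0.069, -0.076, 1.7],
    [-0.069, -0.076, 1.9],
    [-0.069, -0.076, 2.0]
  ],
  "gripper": [0.4, 0.4, 0.4, 0.4, 0.4, 0.4, 0.4, 0.4]
}}

```text
time: 17.2
ee_pos: [0.5449, -0.2616, 0.2484]
tcp_rot: [151.9, -0.0, 84.9]
wrist_force: [-0.8, 0.2, 0.3]
opening: 0.034
```

```bash
python3 - <<'E'
from h import *
p,R=cur();o=bot.get_obs();print(p,o["tcp_rot"],o["opening"],o["wrist_force"])
c=bot.camera("wrist");cv2.imwrite("pics/w11.png",c["image"][:,:,::-1])
E
```

```text
[ 0.54490127 -0.26162701  0.24844015] [ 1.51860966e+02 -4.23199471e-02  8.49179774e+01] 0.03403197507935876 [-0.79377361  0.24602051  0.28810447]
```

View pics/w11.png

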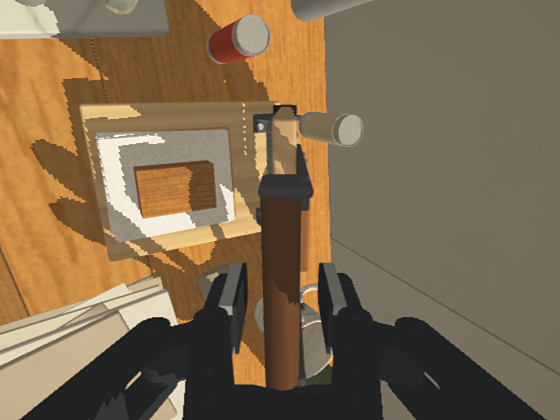

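{"name": "step_arm", "arguments": {
  "dr": [
    [0, 0, 0],
    [0, 0, 0],
    [0, 0, 0],
    [0, 0, 0],
    [0, 0, 0],
    [0, 0, 0],
    [0, 0, 0],
    [0, 0, 0]
  ],
  "xyz": [
    [0, 0.0, 0],
    [0, 0, 0],
    [0, 0, 0],
    [0, 0, 0],
    [0, 0, 0],
    [0, 0, 0],
    [0, 0, 0],
    [0, 0, 0]
  ],
  "gripper": [0.3, 0.22, 0.15, 0.1, 0.1, 0.1, 0.1, 0.1],
  "squeeze": 30
}}

```text
time: 18.05
ee_pos: [0.5447, -0.2619, 0.2505]
tcp_rot: [151.7, 0.0, 84.9]
wrist_force: [-5.3, 1.0, 6.7]
opening: 0.0152
```

```bash
python3 - <<'E'
from h import *
import pickle
p,R=cur();o=bot.get_obs();print(p,o["tcp_rot"],o["opening"],o["wrist_force"],o["torque"])
c=bot.camera("wrist");cv2.imwrite("pics/w12.png",c["image"][:,:,::-1])
c=bot.camera("side");zoom(c,210,70,120,112,6,"s12.png");pickle.dump(dict(c),open("s12.pkl","wb"))
E
```

```text
[ 0.54466349 -0.26193497  0.25046535] [1.51748138e+02 1.42957808e-02 8.48893127e+01] 0.015218718687350646 [-5.31575249  1.01401852  6.65429861] [0.17240649 0.82694398 0.07785537]
```

View pics/w12.png

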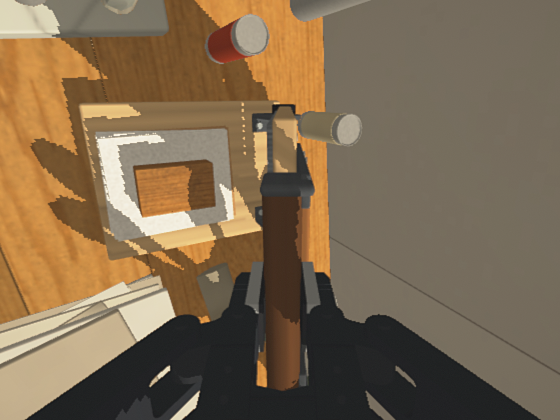

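View pics/s12.png

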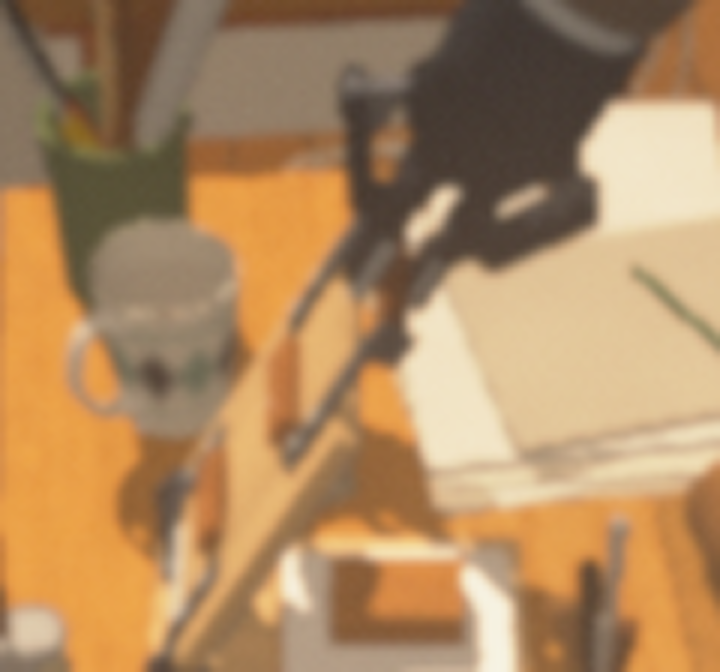

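```bash
cat > arc.py <<'E'
import numpy as np,sys
r=.2255;l=np.radians(28)
def rows(t0,t1,z0=0,prof=None):
    prof=prof if prof is not None else np.arange(1,9)/8
    for f in prof:
        t=t0+(t1-t0)*f;a=r*(np.cos(t0)-np.cos(t));b=r*(np.sin(t)-np.sin(t0))
        print([0,round((np.cos(l)*a+np.sin(l)*b)/.04,3),round((np.sin(l)*a-np.cos(l)*b)/.04+z0,3)],end=", ")
    print()
E
python3 - <<'E'
from arc import *
rows(1.078,.95,-.025,[.05,.15,.3,.45,.6,.75,.9,1])
rows(.95,.75);rows(.75,.55);rows(.55,.35)
E
```

```text
[0, np.float64(-0.036), np.float64(-0.025)], [0, np.float64(-0.108), np.float64(-0.024)], [0, np.float64(-0.216), np.float64(-0.02)], [0, np.float64(-0.324), np.float64(-0.014)], [0, np.float64(-0.432), np.float64(-0.007)], [0, np.float64(-0.54), np.float64(0.003)], [0, np.float64(-0.648), np.float64(0.015)], [0, np.float64(-0.719), np.float64(0.024)], 
[0, np.float64(-0.139), np.float64(0.02)], [0, np.float64(-0.278), np.float64(0.044)], [0, np.float64(-0.417), np.float64(0.071)], [0, np.float64(-0.554), np.float64(0.102)], [0, np.float64(-0.691), np.float64(0.136)], [0, np.float64(-0.827), np.float64(0.174)], [0, np.float64(-0.962), np.float64(0.215)], [0, np.float64(-1.095), np.float64(0.259)], 
[0, np.float64(-0.133), np.float64(0.048)], [0, np.float64(-0.264), np.float64(0.099)], [0, np.float64(-0.394), np.float64(0.153)], [0, np.float64(-0.523), np.float64(0.21)], [0, np.float64(-0.65), np.float64(0.271)], [0, np.float64(-0.776), np.float64(0.335)], [0, np.float64(-0.9), np.float64(0.401)], [0, np.float64(-1.022), np.float64(0.471)], 
[0, np.float64(-0.121), np.float64(0.073)], [0, np.float64(-0.239), np.float64(0.149)], [0, np.float64(-0.356), np.float64(0.228)], [0, np.float64(-0.471), np.float64(0.31)], [0, np.float64(-0.583), np.float64(0.394)], [0, np.float64(-0.694), np.float64(0.482)], [0, np.float64(-0.802), np.float64(0.572)], [0, np.float64(-0.908), np.float64(0.665)],
```

{"name": "step_arm", "arguments": {
  "dr": [
    [0, 0, 0],
    [0, 0, 0],
    [0, 0, 0],
    [0, 0, 0],
    [0, 0, 0],
    [0, 0, 0],
    [0, 0, 0],
    [0, 0, 0]
  ],
  "xyz": [
    [0, -0.036, -0.025],
    [0, -0.108, -0.024],
    [0, -0.216, -0.02],
    [0, -0.324, -0.014],
    [0, -0.432, -0.007],
    [0, -0.54, 0.003],
    [0, -0.648, 0.015],
    [0, -0.719, 0.024]
  ],
  "gripper": [0.1, 0.1, 0.1, 0.1, 0.1, 0.1, 0.1, 0.1]
}}

```text
time: 18.95
ee_pos: [0.5195, -0.2597, 0.2351]
tcp_rot: [151.8, 0.0, 84.9]
wrist_force: [0.8, -3.1, 1.2]
opening: 0.0151
```

```bash
cat > st.py <<'E'
from h import *
def st():
    p,R=cur();o=bot.get_obs();fw=np.array([np.cos(np.radians(-5.2)),np.sin(np.radians(-5.2)),0])
    b=p-.018*R[:,2]-[.6425,-.2688,.068];h=-(b@fw)
    f=np.array(o["wrist_force"]);print("t",o["time"],"tcp",p.round(4),"theta",np.arctan2(b[2],h).round(3),"r",np.hypot(b[2],h).round(4),"lat",(b@[-fw[1],fw[0],0]).round(4),"F",f.round(1),"Ftool",(R.T@f).round(1),"T",o["torque"].round(2),"op",round(o["opening"],4),o["tcp_rot"].round(1))
E
python3 - <<'E'
from st import *
st()
c=bot.camera("side");zoom(c,210,70,120,112,6,"s13.png")
E
```

```text
t 18.95 tcp [ 0.5195 -0.2597  0.2351] theta 0.946 r 0.2255 lat -0.0021 F [ 0.8 -3.1  1.2] Ftool [-3.   1.5 -0.6] T [-0.56 -0.14 -0.26] op 0.0151 [151.8   0.   84.9]
```

View pics/s13.png

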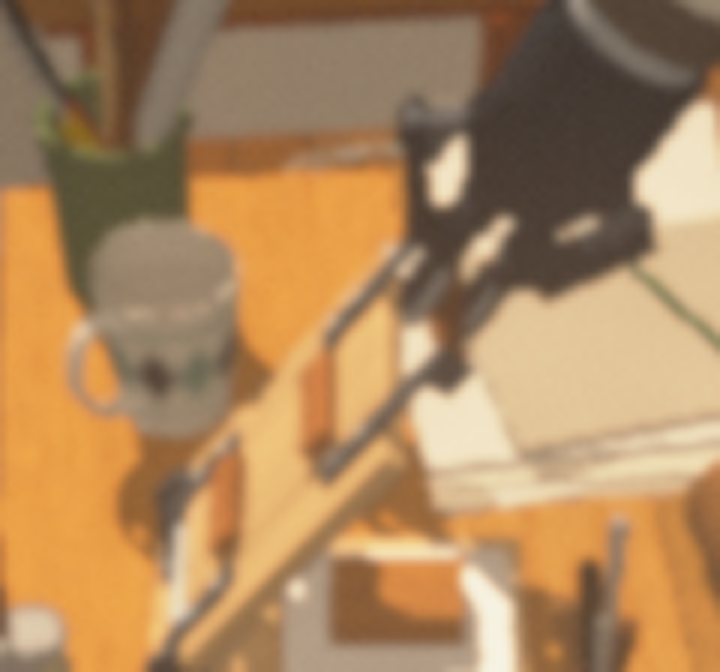

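Works well: the platen follows and the forces are small. On to 0.75, then 0.55.

{"name": "step_arm", "arguments": {
  "dr": [
    [0, 0, 0],
    [0, 0, 0],
    [0, 0, 0],
    [0, 0, 0],
    [0, 0, 0],
    [0, 0, 0],
    [0, 0, 0],
    [0, 0, 0]
  ],
  "xyz": [
    [0, -0.139, 0.02],
    [0, -0.278, 0.044],
    [0, -0.417, 0.071],
    [0, -0.554, 0.102],
    [0, -0.691, 0.136],
    [0, -0.827, 0.174],
    [0, -0.962, 0.215],
    [0, -1.095, 0.259]
  ],
  "gripper": [0.1, 0.1, 0.1, 0.1, 0.1, 0.1, 0.1, 0.1]
}}

```text
time: 19.8
ee_pos: [0.486, -0.2566, 0.205]
tcp_rot: [151.8, -0.0, 84.9]
wrist_force: [0.2, -5.8, 1.1]
opening: 0.0148
```

```bash
python3 -c "
from st import *
st()"
```

```text
t 19.8 tcp [ 0.486  -0.2566  0.205 ] theta 0.746 r 0.2252 lat -0.0021 F [ 0.2 -5.8  1.1] Ftool [-5.8  1.1 -0.6] T [-0.88 -0.13 -0.35] op 0.0148 [151.8  -0.   84.9]
```

{"name": "step_arm", "arguments": {
  "dr": [
    [0, 0, 0],
    [0, 0, 0],
    [0, 0, 0],
    [0, 0, 0],
    [0, 0, 0],
    [0, 0, 0],
    [0, 0, 0],
    [0, 0, 0]
  ],
  "xyz": [
    [0, -0.133, 0.048],
    [0, -0.264, 0.099],
    [0, -0.394, 0.153],
    [0, -0.523, 0.21],
    [0, -0.65, 0.271],
    [0, -0.776, 0.335],
    [0, -0.9, 0.401],
    [0, -1.022, 0.471]
  ],
  "gripper": [0.1, 0.1, 0.1, 0.1, 0.1, 0.1, 0.1, 0.1]
}}

```text
time: 20.6
ee_pos: [0.4591, -0.254, 0.1691]
tcp_rot: [151.8, -0.0, 84.9]
wrist_force: [-0.1, -3.1, 0.4]
opening: 0.0147
```

```bash
python3 -c "
from st import *
st()
c=bot.camera('side');zoom(c,210,70,120,112,6,'s14.png')"
```

```text
t 20.6 tcp [ 0.4591 -0.254   0.1691] theta 0.546 r 0.2252 lat -0.002 F [-0.1 -3.1  0.4] Ftool [-3.1  0.4 -0.3] T [-0.52 -0.1  -0.23] op 0.0147 [151.8  -0.   84.9]
```

View pics/s14.png

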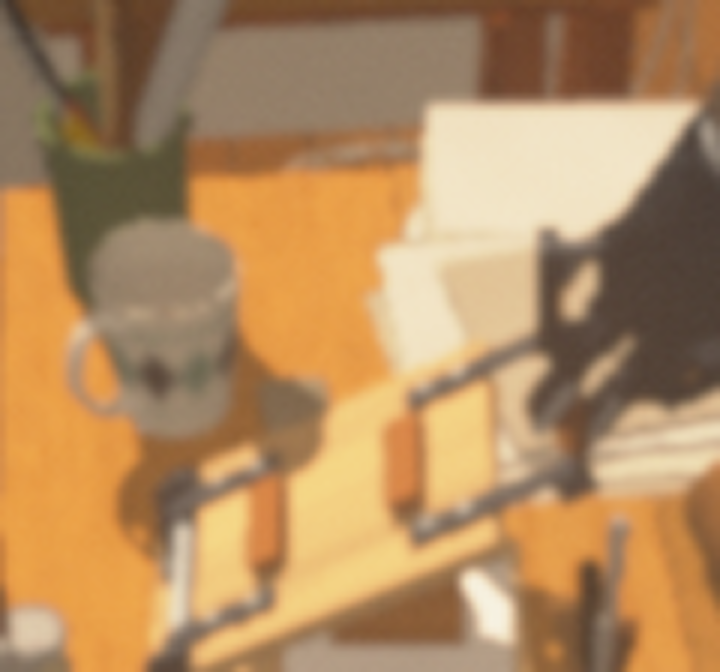

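{"name": "step_arm", "arguments": {
  "dr": [
    [0, 0, 0],
    [0, 0, 0],
    [0, 0, 0],
    [0, 0, 0],
    [0, 0, 0],
    [0, 0, 0],
    [0, 0, 0],
    [0, 0, 0]
  ],
  "xyz": [
    [0, -0.121, 0.073],
    [0, -0.239, 0.149],
    [0, -0.356, 0.228],
    [0, -0.471, 0.31],
    [0, -0.583, 0.394],
    [0, -0.694, 0.482],
    [0, -0.802, 0.572],
    [0, -0.908, 0.665]
  ],
  "gripper": [0.1, 0.1, 0.1, 0.1, 0.1, 0.1, 0.1, 0.1]
}}

```text
time: 21.45
ee_pos: [0.4398, -0.2524, 0.1285]
tcp_rot: [151.8, -0.0, 84.9]
wrist_force: [-3.7, -0.1, 2.0]
opening: 0.0148
```

```bash
python3 -c "
from st import *
st()
from arc import *
rows(.35,.2,0);rows(.2,.1,0);rows(.1,.06);rows(.06,.04)
c=bot.camera('side');zoom(c,210,70,120,112,6,'s15.png')
c=bot.camera('wrist');cv2.imwrite('pics/w15.png',c['image'][:,:,::-1])"
```

```text
t 21.45 tcp [ 0.4398 -0.2524  0.1285] theta 0.346 r 0.2252 lat -0.002 F [-3.7 -0.1  2. ] Ftool [-0.4 -2.2 -3.5] T [-0.03  0.68  0.05] op 0.0148 [151.8  -0.   84.9]
[0, np.float64(-0.078), np.float64(0.071)], [0, np.float64(-0.155), np.float64(0.144)], [0, np.float64(-0.23), np.float64(0.218)], [0, np.float64(-0.304), np.float64(0.294)], [0, np.float64(-0.376), np.float64(0.371)], [0, np.float64(-0.447), np.float64(0.45)], [0, np.float64(-0.516), np.float64(0.529)], [0, np.float64(-0.584), np.float64(0.61)], 
[0, np.float64(-0.044), np.float64(0.055)], [0, np.float64(-0.088), np.float64(0.11)], [0, np.float64(-0.131), np.float64(0.166)], [0, np.float64(-0.174), np.float64(0.222)], [0, np.float64(-0.215), np.float64(0.279)], [0, np.float64(-0.256), np.float64(0.336)], [0, np.float64(-0.296), np.float64(0.394)], [0, np.float64(-0.336), np.float64(0.452)], 
[0, np.float64(-0.016), np.float64(0.023)], [0, np.float64(-0.031), np.float64(0.047)], [0, np.float64(-0.046), np.float64(0.071)], [0, np.float64(-0.062), np.float64(0.094)], [0, np.float64(-0.077), np.float64(0.118)], [0, np.float64(-0.092), np.float64(0.142)], [0, np.float64(-0.107), np.float64(0.166)], [0, np.float64(-0.121), np.float64(0.19)], 
[0, np.float64(-0.007), np.float64(0.012)], [0, np.float64(-0.015), np.float64(0.024)], [0, np.float64(-0.022), np.float64(0.036)], [0, np.float64(-0.029), np.float64(0.048)], [0, np.float64(-0.036), np.float64(0.06)], [0, np.float64(-0.044), np.float64(0.072)], [0, np.float64(-0.051), np.float64(0.085)], [0, np.float64(-0.058), np.float64(0.097)],
```

View pics/w15.png

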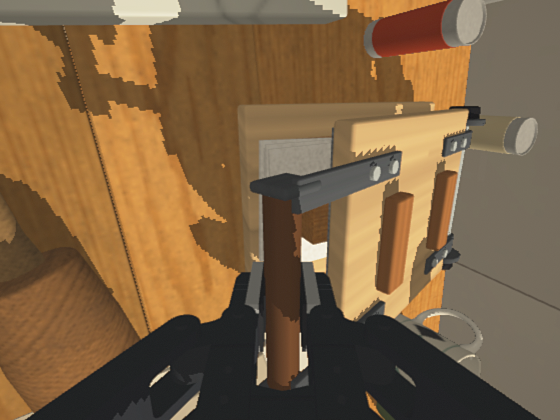

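{"name": "step_arm", "arguments": {
  "dr": [
    [0, 0, 0],
    [0, 0, 0],
    [0, 0, 0],
    [0, 0, 0],
    [0, 0, 0],
    [0, 0, 0],
    [0, 0, 0],
    [0, 0, 0]
  ],
  "xyz": [
    [0, -0.078, 0.071],
    [0, -0.155, 0.144],
    [0, -0.23, 0.218],
    [0, -0.304, 0.294],
    [0, -0.376, 0.371],
    [0, -0.447, 0.45],
    [0, -0.516, 0.529],
    [0, -0.584, 0.61]
  ],
  "gripper": [0.1, 0.1, 0.1, 0.1, 0.1, 0.1, 0.1, 0.1]
}}

```text
time: 22.35
ee_pos: [0.4308, -0.2516, 0.0959]
tcp_rot: [151.8, -0.0, 84.9]
wrist_force: [2.1, -1.0, -0.4]
opening: 0.0151
```

{"name": "step_arm", "arguments": {
  "dr": [
    [0, 0, 0],
    [0, 0, 0],
    [0, 0, 0],
    [0, 0, 0],
    [0, 0, 0],
    [0, 0, 0],
    [0, 0, 0],
    [0, 0, 0]
  ],
  "xyz": [
    [0, -0.044, 0.055],
    [0, -0.088, 0.11],
    [0, -0.131, 0.166],
    [0, -0.174, 0.222],
    [0, -0.215, 0.279],
    [0, -0.256, 0.336],
    [0, -0.296, 0.394],
    [0, -0.336, 0.452]
  ],
  "gripper": [0.1, 0.1, 0.1, 0.1, 0.1, 0.1, 0.1, 0.1]
}}

```text
time: 23.15
ee_pos: [0.4277, -0.2514, 0.0739]
tcp_rot: [151.8, -0.0, 84.9]
wrist_force: [1.2, -0.4, 1.1]
opening: 0.0148
```

```bash
python3 -c "
from st import *
st()
c=bot.camera('side');zoom(c,210,90,120,112,6,'s16.png')
c=bot.camera('wrist');cv2.imwrite('pics/w16.png',c['image'][:,:,::-1])"
```

```text
t 23.15 tcp [ 0.4277 -0.2514  0.0739] theta 0.097 r 0.225 lat -0.0021 F [ 1.2 -0.4  1.1] Ftool [-0.3  1.6 -0.4] T [-0.02 -0.27  0.05] op 0.0148 [151.8  -0.   84.9]
```

View pics/s16.png

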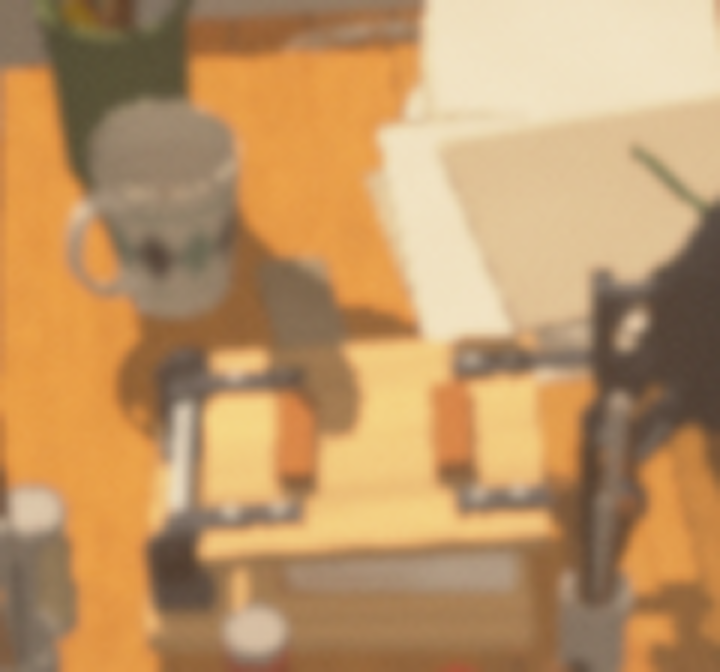

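View pics/w16.png

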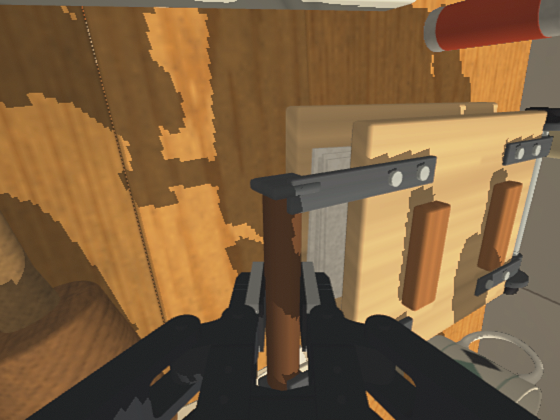

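{"name": "step_arm", "arguments": {
  "dr": [
    [0, 0, 0],
    [0, 0, 0],
    [0, 0, 0],
    [0, 0, 0],
    [0, 0, 0],
    [0, 0, 0],
    [0, 0, 0],
    [0, 0, 0]
  ],
  "xyz": [
    [0, -0.01, 0.015],
    [0, -0.021, 0.031],
    [0, -0.031, 0.047],
    [0, -0.041, 0.063],
    [0, -0.051, 0.078],
    [0, -0.062, 0.094],
    [0, -0.069, 0.106],
    [0, -0.077, 0.118]
  ],
  "gripper": [0.1, 0.1, 0.1, 0.1, 0.1, 0.1, 0.1, 0.1]
}}

```text
time: 24.05
ee_pos: [0.4272, -0.2513, 0.0684]
tcp_rot: [151.8, -0.0, 84.9]
wrist_force: [1.1, 0.1, 1.0]
opening: 0.0149
```

{"name": "step_arm", "arguments": {
  "dr": [
    [0, 0, 0],
    [0, 0, 0],
    [0, 0, 0],
    [0, 0, 0],
    [0, 0, 0],
    [0, 0, 0],
    [0, 0, 0],
    [0, 0, 0]
  ],
  "xyz": [
    [0, -0.005, 0.008],
    [0, -0.01, 0.016],
    [0, -0.015, 0.024],
    [0, -0.02, 0.033],
    [0, -0.025, 0.041],
    [0, -0.03, 0.05],
    [0, -0.03, 0.05],
    [0, -0.03, 0.05]
  ],
  "gripper": [0.1, 0.1, 0.1, 0.1, 0.1, 0.1, 0.1, 0.1]
}}

```text
time: 24.85
ee_pos: [0.427, -0.2513, 0.066]
tcp_rot: [151.8, -0.0, 84.9]
wrist_force: [1.3, -0.6, -0.6]
opening: 0.0147
```

```bash
python3 -c "
from st import *
st()"
```

```text
t 24.85 tcp [ 0.427  -0.2513  0.066 ] theta 0.062 r 0.2251 lat -0.0021 F [ 1.3 -0.6 -0.6] Ftool [-0.5  0.9  1.1] T [-0.12 -0.2  -0.03] op 0.0147 [151.8  -0.   84.9]
```

{"name": "step_arm", "arguments": {
  "dr": [
    [0, 0, 0],
    [0, 0, 0],
    [0, 0, 0],
    [0, 0, 0],
    [0, 0, 0],
    [0, 0, 0],
    [0, 0, 0],
    [0, 0, 0]
  ],
  "xyz": [
    [0, -0.004, 0.007],
    [0, -0.008, 0.014],
    [0, -0.012, 0.021],
    [0, -0.016, 0.028],
    [0, -0.02, 0.036],
    [0, -0.024, 0.044],
    [0, -0.024, 0.044],
    [0, -0.024, 0.044]
  ],
  "gripper": [0.1, 0.1, 0.1, 0.1, 0.1, 0.1, 0.1, 0.1]
}}

```text
time: 25.65
ee_pos: [0.4271, -0.2513, 0.0644]
tcp_rot: [151.8, -0.0, 84.9]
wrist_force: [-2.8, 1.0, 5.6]
opening: 0.0149
```

{"name": "step_arm", "arguments": {
  "dr": [
    [0, 0, 0],
    [0, 0, 0],
    [0, 0, 0],
    [0, 0, 0],
    [0, 0, 0],
    [0, 0, 0],
    [0, 0, 0],
    [0, 0, 0]
  ],
  "xyz": [
    [0, -0.004, 0.007],
    [0, -0.008, 0.014],
    [0, -0.012, 0.021],
    [0, -0.016, 0.028],
    [0, -0.016, 0.028],
    [0, -0.016, 0.028],
    [0, -0.016, 0.028],
    [0, -0.016, 0.028]
  ],
  "gripper": [0.1, 0.1, 0.1, 0.1, 0.1, 0.1, 0.1, 0.1]
}}

```text
time: 26.45
ee_pos: [0.4271, -0.2514, 0.064]
tcp_rot: [151.7, 0.0, 84.9]
wrist_force: [-9.8, 4.2, 14.0]
opening: 0.0148
```

```bash
python3 -c "
from st import *
st()"
```

```text
t 26.45 tcp [ 0.4271 -0.2514  0.064 ] theta 0.053 r 0.2249 lat -0.0022 F [-9.8  4.2 14. ] Ftool [  3.3  -2.3 -17.2] T [0.52 0.62 0.34] op 0.0148 [151.7   0.   84.9]
```

{"name": "step_arm", "arguments": {
  "dr": [
    [0, 0, 0],
    [0, 0, 0],
    [0, 0, 0],
    [0, 0, 0],
    [0, 0, 0],
    [0, 0, 0],
    [0, 0, 0],
    [0, 0, 0]
  ],
  "xyz": [
    [0, 0.004, -0.007],
    [0, 0.008, -0.014],
    [0, 0.012, -0.021],
    [0, 0.017, -0.03],
    [0, 0.017, -0.03],
    [0, 0.017, -0.03],
    [0, 0.017, -0.03],
    [0, 0.017, -0.03]
  ],
  "gripper": [0.1, 0.1, 0.1, 0.1, 0.1, 0.1, 0.1, 0.1]
}}

```text
time: 27.25
ee_pos: [0.4271, -0.2513, 0.0644]
tcp_rot: [151.8, -0.0, 84.9]
wrist_force: [-2.6, 0.9, 5.7]
opening: 0.0142
```

```bash
python3 -c "
from st import *
st()
c=bot.camera('side');zoom(c,210,90,120,112,6,'s17.png')"
```

```text
t 27.25 tcp [ 0.4271 -0.2513  0.0644] theta 0.055 r 0.225 lat -0.0022 F [-2.6  0.9  5.7] Ftool [ 0.6  0.3 -6.2] T [0.09 0.19 0.08] op 0.0142 [151.8  -0.   84.9]
```

View pics/s17.png

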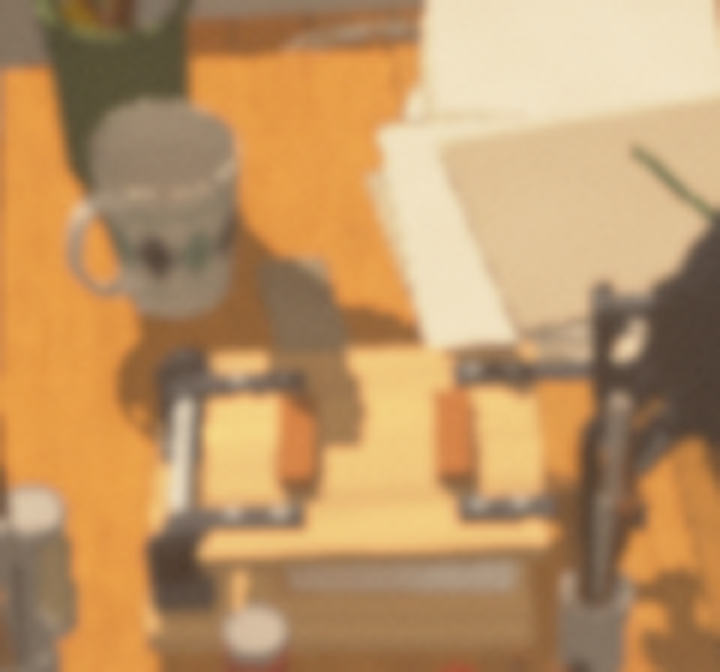

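{"name": "step_arm", "arguments": {
  "dr": [
    [0, 0, 0],
    [0, 0, 0],
    [0, 0, 0],
    [0, 0, 0],
    [0, 0, 0],
    [0, 0, 0],
    [0, 0, 0],
    [0, 0, 0]
  ],
  "xyz": [
    [0, 0.005, -0.009],
    [0, 0.008, -0.014],
    [0, 0.008, -0.014],
    [0, 0.008, -0.014],
    [0, 0.008, -0.014],
    [0, 0.008, -0.014],
    [0, 0.008, -0.014],
    [0, 0.008, -0.014]
  ],
  "gripper": [0.1, 0.1, 0.15, 0.19, 0.22, 0.26, 0.3, 0.34]
}}

```text
time: 28.1
ee_pos: [0.427, -0.2512, 0.0647]
tcp_rot: [151.8, -0.0, 84.9]
wrist_force: [0.2, 0.2, -0.5]
opening: 0.0293
```

```bash
python3 -c "
from st import *
st()
c=bot.camera('wrist');cv2.imwrite('pics/w18.png',c['image'][:,:,::-1])"
```

```text
t 28.1 tcp [ 0.427  -0.2512  0.0647] theta 0.056 r 0.2251 lat -0.002 F [ 0.2  0.2 -0.5] Ftool [ 0.3 -0.   0.5] T [ 0.03  0.42 -0.07] op 0.0293 [151.8  -0.   84.9]
```

View pics/w18.png

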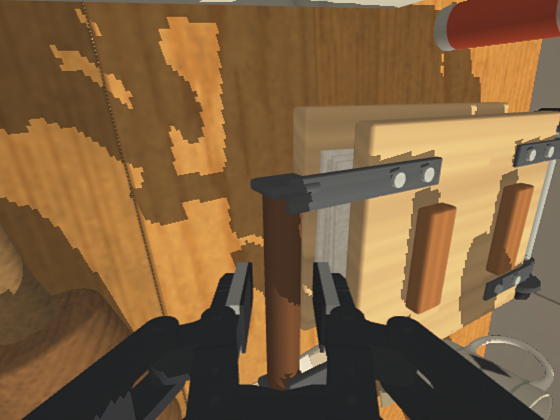

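Free of the bar, with about 7 mm on each side. Retreating slowly along the tool axis.

{"name": "step_arm", "arguments": {
  "dr": [
    [0, 0, 0],
    [0, 0, 0],
    [0, 0, 0],
    [0, 0, 0],
    [0, 0, 0],
    [0, 0, 0],
    [0, 0, 0],
    [0, 0, 0]
  ],
  "xyz": [
    [0, 0, -0.1],
    [0, 0, -0.3],
    [0, 0, -0.6],
    [0, 0, -1.0],
    [0, 0, -1.6],
    [0, 0, -2.3],
    [0, 0, -2.9],
    [0, 0, -3.2]
  ],
  "gripper": [0.34, 0.34, 0.34, 0.34, 0.34, 0.34, 0.34, 0.34]
}}

```text
time: 28.95
ee_pos: [0.3664, -0.2463, 0.1809]
tcp_rot: [151.6, 0.1, 84.9]
wrist_force: [1.1, 0.3, 0.1]
opening: 0.0292
```

```bash
python3 -c "
from st import *
from ov import *
st()
S=bot.camera('side');zoom(S,210,90,120,112,6,'s19.png')
L=press_pts(.533,-.2588,np.radians(-5.2),.0174,.05,-.031)
draw(S,L,210,90,120,112,6,'s19o.png')
T=bot.camera('top');zoom(T,100,130,350,190,2.2,'t19.png')
for n in ['slip_stone','tea_mug','cube_offcut']:
  print(n,[(round(k['p'],2),np.round(k['box'])) for k in bot.regions_of(T,n)[:1]])
c=bot.camera('wrist');cv2.imwrite('pics/w19.png',c['image'][:,:,::-1])"
```

```text
t 28.95 tcp [ 0.3664 -0.2463  0.1809] theta 0.424 r 0.3132 lat -0.0026 F [1.1 0.3 0.1] Ftool [0.4 1.  0.4] T [-0.02  0.4   0.01] op 0.0292 [1.516e+02 1.000e-01 8.490e+01]
slip_stone [(0.8, array([409., 201.,  39.,  19.]))]
tea_mug [(0.85, array([427., 168.,  42.,  37.]))]
cube_offcut [(0.52, array([181., 268.,  23.,  20.]))]
```

View pics/s19o.png

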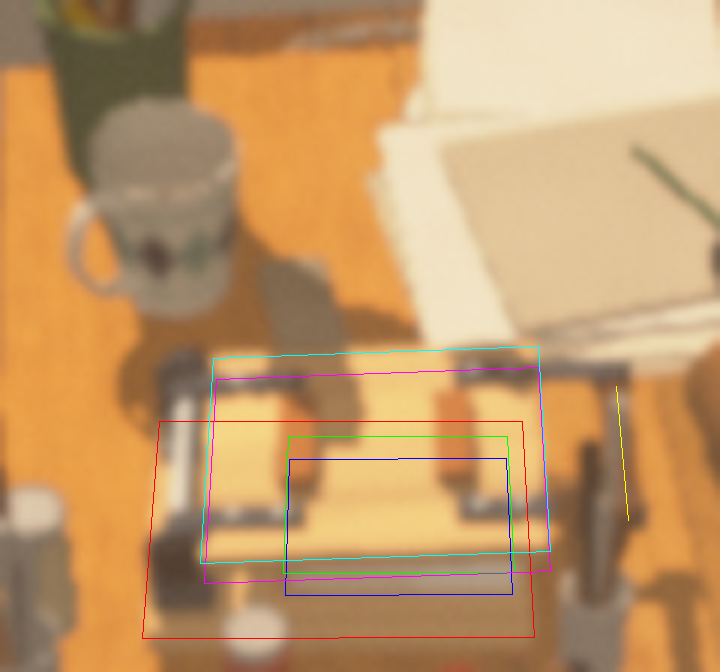

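View pics/t19.png

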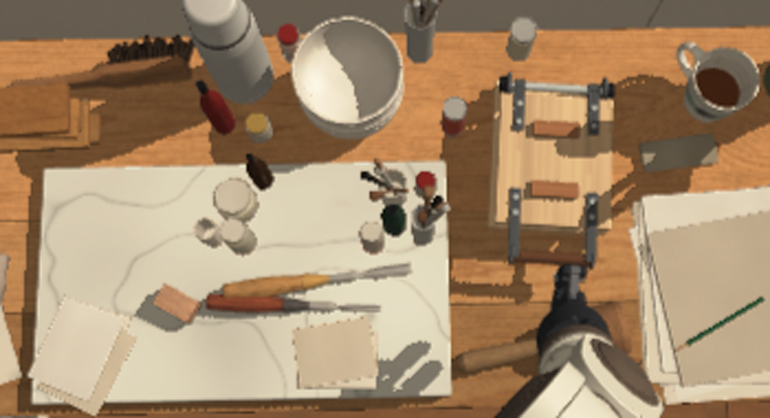

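View pics/w19.png

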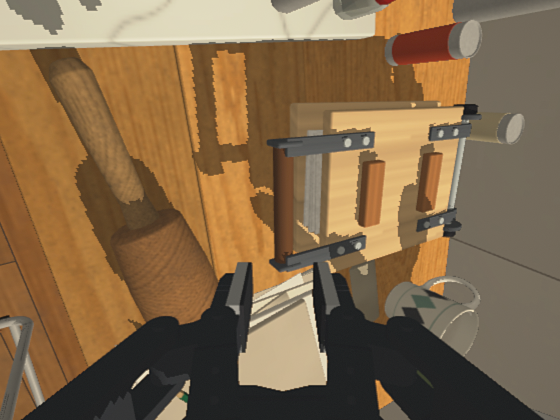

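```bash
python3 -c "
from h import *
a=bot.camera('side');zoom(a,240,165,70,40,11,'s20.png')
o=bot.get_obs();print(o['time'],o['wrist_force'],o['qd'].round(2))"
```

```text
29.3 [-0.10562249 -0.10774854 -0.76951839] [-0.01  0.06  0.11  0.17 -0.03 -0.05]
```

View pics/s20.png

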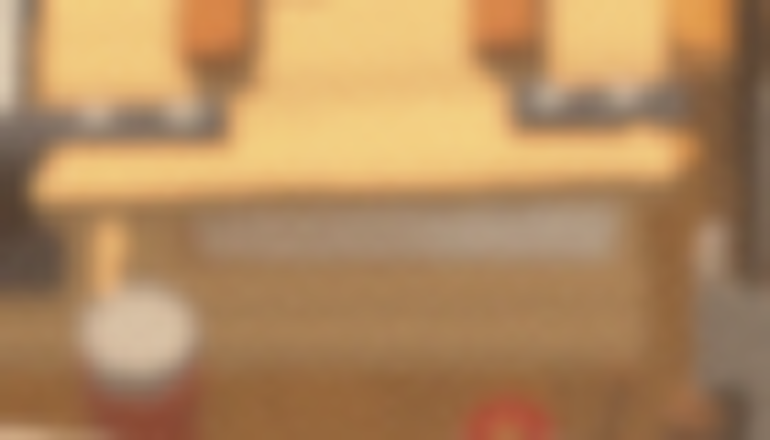

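The platen is at rest, slightly raised at the front, and the arm is clear of it. I'm handing the job in.

```bash
python3 -c "
from workcell import bot
print(bot.job_done())"
```

```text
the job is handed in; nothing more can be done
None
```

The job is done and handed in at about 29 s of robot time. The block lies flat in the middle of the pile with its long side front to back, and the platen rests on it, released.

- **Block:** I carried it over the pots with the gripper leaning 28° to the front and felt it down onto the pile, pressing at about 8 N at most. The pile came out about 17 mm high. After release, the wrist and side pictures showed the block within about 1–2 mm of the middle and squared with the press.
- **Platen:** I took it by the handle bar and lowered it along its arc in slow steps. Contact was felt at about 0.055 rad, close to the 0.045 rad expected with the block underneath. The highest force in this stage was about 18 N at the wrist, when I overshot contact by about a millimetre. I eased that off to about 6 N or less and opened the fingers slowly, and the platen did not move in the pictures.
- **Other things:** the mug, slip stone and offcut are at their starting places in the last top picture, within about 2 pixels.
- **Not checked directly:** the block is hidden once the platen is down. That it stayed in place is inferred from the resting angle and the low contact forces.
- **Disagreement:** the cameras placed the pile 3 mm apart front to back. I relied on the wrist camera for the final placing.

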